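# Find the case that rattles and hold it out

## Robot

A 6-joint arm with a two-finger parallel gripper is mounted at the origin on the work surface. World frame = base frame: x ahead of the robot, y to its left, z up, the work surface at z = 0. Lengths are in mm, angles in rad, forces in N, time in s.
With the tool pointing down it reaches from about 350 to 975 mm from the base axis. Payload 7.1 kg.
Tool frame: the origin (TCP) lies between the finger pads; the fingertips stand 8 mm ahead of it and the grasp point (between the pads) lies 11 mm behind it (ctrl.tips_ahead is the distance from the TCP to the fingertips, in mm); y points along the fingers, z is the direction in which the jaws open and shut, and the axes are right-handed (so a half turn about y gives the same grasp; the last joint's range is limited). The gripper opens to 88 mm and grips with 3 to 60 N. Pads are 20 mm wide; open, the fingers measure 115 mm over their backs; the gripper's body (75 mm by 178 mm) begins 61 mm behind the grasp point.
Start: joints at [-1.234, 0.423, 1.63, -0, 1.089, -0.019], TCP at [217.729, -585.831, 199.575] pointing down, gripper open.
Joint ranges: [-3, 3], [-0.9, 2.11], [0.09, 2.58], [-1.31, 4.45], [0.11, 2.69], [-2.54, 2.54]. Speed limits (rad/s): [2.39, 2.39, 3.01, 3.14, 3.14, 3.14].

## Interface

Orientations are given as a rotation vector (axis times angle).
In Python, from workcell import ctrl gives the robot as it stands.
- The arm moves only by the shell command python3 -m creep 'ROWS'. ROWS is JSON, a list of rows, each an object of numbers: "tx", "ty", "tz": the shift along the world's x, y, z in mm; "rx", "ry", "rz": the turn, a rotation vector about the world's x, y, z in rad; "fingers": the closure in counts, from 0 (fully open) to 255 (shut). A call has 1 to 10 rows; each row is the pose to reach, as a shift and turn from the pose commanded when the call began; what a row does not reach only later rows make up. A row lasts 1/8 s, in which the tool goes at most 62.5 mm and 10.7 degrees, less where a joint would pass 70% of its speed; a pose out of reach is approached as far as the arm can. A call with a gripper value outside its range is refused whole. The fingers move at their own pace and stop on an object; the grip force is fixed at half the most. Time passes only in rows, so rows that repeat a pose let the fingers close. It gives the time, the measured TCP pose, the force and the opening at its end, in the units of the state.
- ctrl.get_obs(): the state, without advancing time (a new reading comes with each control period).
- ctrl.get_image(name): name is "scene" or "top" or "wrist"; returns a dict with "pixels" (400x640x3 uint8, blue, green, red), "intrinsics" (3x3 intrinsics, pixels), "rvec" (rotation vector, rad) and "tvec" (3), from world to camera coordinates, as OpenCV has them. Camera axes: x right, y down, z forward; pixel columns grow to the right and rows downward; lengths in mm; the calibration is good to about 2 mm. A picture is of the moment at which its call begins. There is no depth.
- ctrl.close_job(): hands the job in, once; it reports no verdict.
The state is a dict: "t": time; "qpos": joint angles; "qvel": joint speeds; "joint_torque": joint torques, N m; "ee_pos": TCP position; "orientation": TCP orientation; "ft_force": force on the tool from outside, world axes, zero at the start; "moment": the same for the moment, N m; "width": finger opening in mm.
Only numpy, scipy, OpenCV 4.12 (cv2) and the standard library are available. Lean on these libraries where they do the work, as an engineer would, in place of code of your own. Each camera call takes 0.05 s, during which the arm holds its last target.

## Task

One of the three sealed parts cases has something loose inside: lift and briskly shake the red, then the yellow, then the blue case, and stand each quiet one back where it stood. Then hold the one that rattles out forward over the middle of the hand-over pad, upright and still, 10 to 20 cm above it, and finish while still holding it there. Leave the other things on the bench alone.

Things in the scene. Friction and masses are not known exactly. Their poses are not given: they have to be found in the camera images.
- red_case: loose sealed case, 0.6 to 0.8 kg: grey square box 110 x 110 mm with red lid, lid top 65 mm up; on it a red bar grip, 16 mm thick along the case's x, 60 mm long along its y, from 65 to 101 mm up. Origin: centre of the underside, z up. The yellow and blue cases have the same shape, origin and range of weight; weight does not tell the contents.
- yellow_case: as red_case, with yellow lid and grip. Contents, unseen: each case has a cavity 98 x 98 mm; two hold a snug 0.4 kg block (0.2 mm play). The third, which may be any of them, holds a 46 mm, 0.4 kg steel ball that rolls freely on its flat floor, 26 mm either way from the middle.
- blue_case: as red_case, with blue lid and grip. In any of the cases the ball is felt as knocks when shaking reverses or stops, and as a shift of the moment on the wrist of up to 0.2 N m from one side to the other (e.g. the held case tilted 0.2 rad one way, levelled, then the other way); a packed case shows almost none.
- pad: hand-over pad, fixed to the bench beyond the cases: flat black square with yellow rim, 150 x 150 x 3 mm; origin at its middle on the bench top
- wrench: bystander, loose, to be left alone: steel wrench 160 mm long, lying flat; origin at its middle
- blank: bystander, loose, to be left alone: flat steel blade blank 130 x 28 x 6 mm; origin under its middle
- jar: bystander, loose, to be left alone: closed amber jar, 60 mm diameter, 75 mm tall, origin centre of underside
- wood_block: bystander, loose, to be left alone: wooden handle block 120 x 45 x 30 mm, origin centre of underside
- wheel: bystander, loose, to be left alone: black rubber wheel lying flat, 70 mm diameter, 30 mm tall, origin centre of underside
- brush: bystander, loose, to be left alone: hand brush lying flat, wooden handle and grey head
Not all that is in view belongs to the job. Leave any turquoise look-alike of the yellow_case alone. What is shaped like the red_case but pink is not meant.

How it is judged (in metres and radians):
On the way, in this order (a step that is already met when the one before it is completed fails the run):
1. the red case is shaken: lifted at least 30 mm off the bench and moving at over 0.2 m/s (height (world z) of red_case above 0.03 m and linear speed of red_case above 0.2 m/s and contact force between the fingers and red_case above 0.5 N), for 0.04 s.
2. the yellow case is shaken: lifted at least 30 mm off the bench and moving at over 0.2 m/s (height (world z) of yellow_case above 0.03 m and linear speed of yellow_case above 0.2 m/s and contact force between the fingers and yellow_case above 0.5 N), for 0.04 s.
3. the blue case is shaken: lifted at least 30 mm off the bench and moving at over 0.2 m/s (height (world z) of blue_case above 0.03 m and linear speed of blue_case above 0.2 m/s and contact force between the fingers and blue_case above 0.5 N), for 0.04 s.
At the end, for the whole second after the job is handed in: The rattling case is in the fingers, underside 80-250 mm above the bench, middle within 40 mm of the pad's middle, within 0.2 rad of upright, still (under 0.03 m/s), ball resting on its inner floor; the other two stand untouched, upright, at rest within 30 mm of where they began (((contact force between red_case_floor and anything else above 0.4 N and contact force between the fingers and red_case above 1 N and height (world z) of red_case between 0.08 and 0.25 m and horizontal distance between red_case and pad below 0.04 m and angle between red_case's own z axis and vertical below 0.2 rad and linear speed of red_case below 0.03 m/s and (distance of yellow_case from where it was at the start of the episode below 0.03 m and angle between yellow_case's own z axis and vertical below 0.1 rad and linear speed of yellow_case below 0.02 m/s and contact force between each of the arm, the fingers and yellow_case below 0.1 N) and (distance of blue_case from where it was at the start of the episode below 0.03 m and angle between blue_case's own z axis and vertical below 0.1 rad and linear speed of blue_case below 0.02 m/s and contact force between each of the arm, the fingers and blue_case below 0.1 N)) or (contact force between yellow_case_floor and anything else above 0.4 N and contact force between the fingers and yellow_case above 1 N and height (world z) of yellow_case between 0.08 and 0.25 m and horizontal distance between yellow_case and pad below 0.04 m and angle between yellow_case's own z axis and vertical below 0.2 rad and linear speed of yellow_case below 0.03 m/s and (distance of red_case from where it was at the start of the episode below 0.03 m and angle between red_case's own z axis and vertical below 0.1 rad and linear speed of red_case below 0.02 m/s and contact force between each of the arm, the fingers and red_case below 0.1 N) and (distance of blue_case from where it was at the start of the episode below 0.03 m and angle between blue_case's own z axis and vertical below 0.1 rad and linear speed of blue_case below 0.02 m/s and contact force between each of the arm, the fingers and blue_case below 0.1 N)) or (contact force between blue_case_floor and anything else above 0.4 N and contact force between the fingers and blue_case above 1 N and height (world z) of blue_case between 0.08 and 0.25 m and horizontal distance between blue_case and pad below 0.04 m and angle between blue_case's own z axis and vertical below 0.2 rad and linear speed of blue_case below 0.03 m/s and (distance of red_case from where it was at the start of the episode below 0.03 m and angle between red_case's own z axis and vertical below 0.1 rad and linear speed of red_case below 0.02 m/s and contact force between each of the arm, the fingers and red_case below 0.1 N) and (distance of yellow_case from where it was at the start of the episode below 0.03 m and angle between yellow_case's own z axis and vertical below 0.1 rad and linear speed of yellow_case below 0.02 m/s and contact force between each of the arm, the fingers and yellow_case below 0.1 N)))); the arm keeps its last pose, push and grip.
It fails at once if a bystander (wrench, blank, jar, wood block, wheel, brush) is pushed more than 30 mm from its place (distance of any of wrench, blank, jar, wood_block, wheel, brush from where it was at the start of the episode above 0.03 m).
It also fails if it takes over 72 s, if anything falls off the work surface, if the arm or the gripper's body presses on something with over 40 N, if the wrist force passes 120 N, or if a joint passes its speed limit or range.

## Working session

There is one attempt and no reset: what is moved stays moved. The work goes in short steps, Python scripts to look and compute and a shell command to move; the robot and the scene stay as the last step left them, time stands still between calls to the robot, and variables do not carry over. Pictures are saved under pics/ and viewed, and the job is handed in when it is done.

```bash
mkdir -p pics; ls
python3 - <<'E'
from workcell import ctrl
import cv2
print(ctrl.get_obs())
for n in ("top","scene"):
    im=ctrl.get_image(n); cv2.imwrite(f"pics/{n}0.png",im["pixels"]); print(n,im["intrinsics"],im["rvec"],im["tvec"])
E
```

```text
pics
{'t': 0.0, 'qpos': array([-1.23400787e+00,  4.23818702e-01,  1.63068760e+00,  3.50908734e-06,
        1.08860503e+00, -1.90078599e-02]), 'qvel': array([ 0.00164425, -0.00142068,  0.00013341, -0.00080311, -0.00090729,
        0.00043075]), 'joint_torque': array([ 6.12233471e-04, -5.44623721e+01, -2.73665231e+01,  6.44424534e-02,
        2.26803508e-02, -1.21954617e-04]), 'ee_pos': array([ 217.53512753, -585.28870151,  198.81649281]), 'orientation': array([-0.36483721,  2.02933581, -2.02624526]), 'ft_force': array([ 0.05902328, -0.2631276 , -0.52370898]), 'moment': array([ 0.02511798, -0.03196386,  0.01504198]), 'width': 87.84231917361409}
top [[513.98235825   0.         322.30095717]
 [  0.         513.98235825 199.81148242]
 [  0.           0.           1.        ]] [ 2.15916162 -2.18719923  0.07294545] [  -7.09668481  569.91767511 1568.83236117]
scene [[471.83352106   0.         323.49106669]
 [  0.         471.83352106 204.46435314]
 [  0.           0.           1.        ]] [ 2.37963209  1.00714638 -0.28060006] [-371.59742977 -330.49691611 1561.75896091]
```

View pics/top0.png

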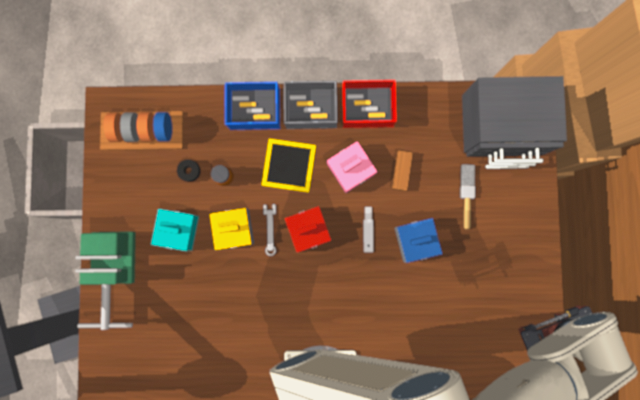

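View pics/scene0.png

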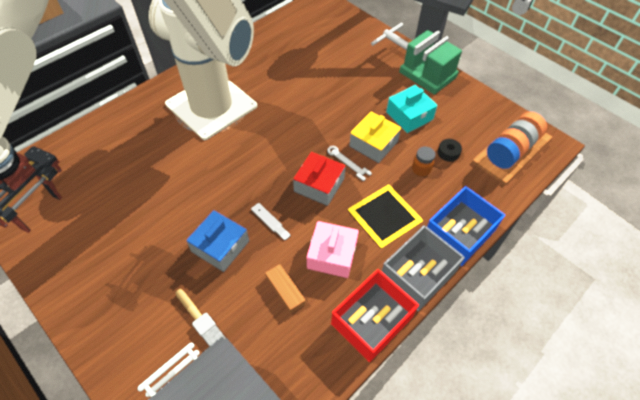

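```bash
cat > h.py <<'E'
from workcell import ctrl
import cv2, numpy as np
from scipy.optimize import minimize
def proj(im,P):
    return cv2.projectPoints(np.asarray(P,float).reshape(-1,3),im["rvec"],im["tvec"],im["intrinsics"],None)[0].reshape(-1,2)
def back(im,uv,z):
    K=im["intrinsics"];R=cv2.Rodrigues(im["rvec"])[0];t=np.asarray(im["tvec"]).ravel()
    d=R.T@np.linalg.inv(K)@np.array([uv[0],uv[1],1.]);c=-R.T@t
    return c+d*(z-c[2])/d[2]
HUE={"red":[(0,6),(174,180)],"yellow":[(24,34)],"blue":[(100,116)]}
def mask(im,col,uv,r=45):
    h=cv2.cvtColor(im["pixels"],cv2.COLOR_BGR2HSV);m=np.zeros(h.shape[:2],np.uint8)
    for a,b in HUE[col]: m|=cv2.inRange(h,(a,140,60),(b,255,255))
    w=np.zeros_like(m);cv2.circle(w,tuple(int(v) for v in uv),r,255,-1)
    m&=w
    n,l,s,_=cv2.connectedComponentsWithStats(m)
    k=1+np.argmax(s[1:,4]);return (l==k).astype(np.uint8)*255
def box(x,y,yaw,hx,hy,z0,z1,zo=0):
    c,s=np.cos(yaw),np.sin(yaw)
    return [[x+c*a-s*b,y+s*a+c*b,z+zo] for a in(-hx,hx) for b in(-hy,hy) for z in(z0,z1)]
S=4
def render(im,p,lid,zo=0):
    m=np.zeros((400*S,640*S),np.uint8)
    for b in (box(*p,55,55,65-lid,65,zo),box(*p,8,30,65,101,zo)):
        q=cv2.convexHull((proj(im,b)*S+S/2).astype(np.float32)).astype(np.int32)
        cv2.fillConvexPoly(m,q,255)
    return cv2.resize(m,(640,400),interpolation=cv2.INTER_AREA).astype(float)/255
def fit(ims,masks,p0):
    def f(v):
        e=0
        for im,m in zip(ims,masks): e+=np.abs(render(im,v[:3]*[10,10,.1],abs(v[3])*10)-m/255.).sum()
        return e
    best=None
    for y in (p0[2],):
        r=minimize(f,[p0[0]/10,p0[1]/10,y*10,1.5],method="Nelder-Mead",options=dict(initial_simplex=np.array([[p0[0]/10+a,p0[1]/10+b,y*10+c,1.5+d] for a,b,c,d in[(0,0,0,0),(1,0,0,0),(0,1,0,0),(0,0,2,0),(0,0,0,.5)]]),maxiter=200))
    return r.x*[10,10,.1,10],r.fun
E
cat > m.py <<'E'
from h import *
T=ctrl.get_image("top");Sc=ctrl.get_image("scene")
for c,uv,us in(("red",(307,229),(320,175)),("yellow",(231,229),(376,135)),("blue",(418,240),(218,238))):
    mt=mask(T,c,uv);ms=mask(Sc,c,us,45)
    p=back(T,uv,65)
    for ys in (-.2,.25):
      for nm,I,M in(("both",[T,Sc],[mt,ms]),("top",[T],[mt]),("scene",[Sc],[ms])):
        v,e=fit(I,M,[p[0],p[1],ys]);print(c,nm,v.round(3),round(e,1),(mt>0).sum(),(ms>0).sum())
h=cv2.cvtColor(T["pixels"],cv2.COLOR_BGR2HSV)
m=cv2.inRange(h,(24,140,60),(34,255,255));m[:,:255]=0;m[200:]=0;m[:,325:]=0
r=cv2.minAreaRect(cv2.findNonZero(m));print("pad",r,back(T,r[0],3))
for i,(n,I) in enumerate((("top",T),)):
    a=cv2.resize(I["pixels"][130:270,140:500],None,fx=2.2,fy=2.2,interpolation=cv2.INTER_CUBIC);cv2.imwrite("pics/crop.png",a)
E
python3 m.py
```

```text
red both [4.79068e+02 3.14920e+01 3.47000e-01 9.30100e+00] 128.0 1423 1283
red top [4.78809e+02 3.03700e+01 3.15000e-01 1.74020e+01] 67.0 1423 1283
red scene [4.79536e+02 3.11210e+01 3.34000e-01 6.71100e+00] 45.6 1423 1283
red both [4.79338e+02 3.13970e+01 3.43000e-01 7.55600e+00] 118.5 1423 1283
red top [4.79018e+02 3.02870e+01 3.33000e-01 1.80680e+01] 65.2 1423 1283
red scene [4.79058e+02 3.37210e+01 3.41000e-01 1.26720e+01] 76.7 1423 1283
yellow both [4.84676e+02 2.64281e+02 1.52000e-01 1.80000e+00] 222.4 1219 980
yellow top [4.84073e+02 2.65903e+02 1.55000e-01 1.13010e+01] 148.5 1219 980
yellow scene [4.84751e+02 2.65150e+02 1.59000e-01 5.92700e+00] 105.9 1219 980
yellow both [4.85044e+02 2.65092e+02 1.44000e-01 2.37800e+00] 234.6 1219 980
yellow top [4.83094e+02 2.65302e+02 1.56000e-01 1.43270e+01] 159.1 1219 980
yellow scene [4.84308e+02 2.64375e+02 1.46000e-01 3.10600e+00] 90.1 1219 980
blue both [ 4.44456e+02 -3.03828e+02  2.22000e-01  1.05000e+00] 204.3 1282 1526
blue top [ 4.41820e+02 -3.04583e+02  2.58000e-01  7.78100e+00] 105.8 1282 1526
blue scene [ 4.44833e+02 -3.04685e+02  2.70000e-01  2.26400e+00] 105.0 1282 1526
blue both [ 4.44169e+02 -3.04044e+02  2.28000e-01  1.01000e-01] 190.2 1282 1526
blue top [ 4.42472e+02 -3.04986e+02  2.30000e-01  1.79390e+01] 118.4 1282 1526
blue scene [ 4.45301e+02 -3.04407e+02  2.16000e-01  2.06000e-01] 84.5 1282 1526
pad ((292.90899658203125, 148.12890625), (88.41429138183594, 68.93821716308594), 84.03550720214844) [736.7610588   76.82560995   3.        ]
```

View pics/crop.png

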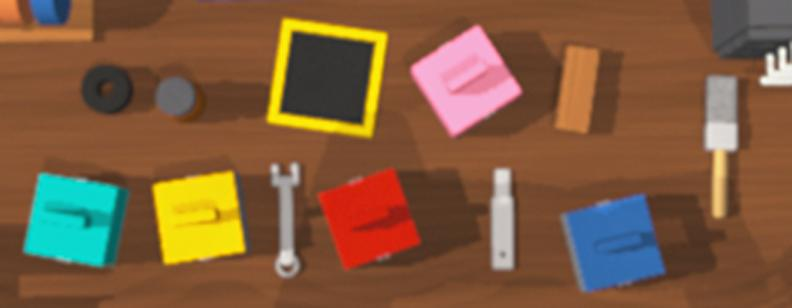

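Run:
```python
from h import *
o=ctrl.get_obs();R=cv2.Rodrigues(o["orientation"])[0];print(R.round(3))
z=R[:,2];a=np.arctan2(z[1],z[0])
for n,y in(("r",.34),("y",.152),("b",.225)):
    d=y-a;print(n,(d+np.pi/2)%np.pi-np.pi/2, o["ee_pos"])
T=ctrl.get_image("top")
h=cv2.cvtColor(T["pixels"],cv2.COLOR_BGR2HSV)
m=cv2.inRange(h,(24,140,60),(34,255,255));m[:,:255]=0;m[200:]=0;m[:,325:]=0;m[:135]=0
r=cv2.minAreaRect(cv2.findNonZero(m));print("pad",r,back(T,r[0],3))
```

```text
[[-0.937 -0.     0.348]
 [-0.348  0.001 -0.937]
 [-0.    -1.    -0.001]]
r 1.5549877774913643 [ 217.63778642 -585.50534151  199.0918971 ]
y 1.3669877774913641 [ 217.63778642 -585.50534151  199.0918971 ]
b 1.439987777491364 [ 217.63778642 -585.50534151  199.0918971 ]
pad ((288.3006591796875, 164.970458984375), (47.62831497192383, 47.5550422668457), 8.426968574523926) [683.19999592  91.79812158   3.        ]
```

```bash
python3 -m creep '[{"tx":26,"ty":62,"tz":0,"rz":0.15},{"tx":52,"ty":123,"rz":0.3},{"tx":78,"ty":185,"rz":0.47},{"tx":104,"ty":247,"rz":0.62},{"tx":130,"ty":308,"rz":0.78},{"tx":157,"ty":370,"rz":0.94},{"tx":183,"ty":432,"rz":1.1},{"tx":209,"ty":493,"rz":1.26},{"tx":235,"ty":555,"rz":1.42},{"tx":261,"ty":617,"rz":1.555}]'; python3 -m creep '[{"tx":0},{"tx":0}]'
python3 - <<'E'
from h import *
o=ctrl.get_obs();print(o);print(cv2.Rodrigues(o["orientation"])[0].round(3))
a=ctrl.get_image("wrist");cv2.imwrite("pics/w1.png",a["pixels"])
E
```

```text
{'t': 0.25, 'qpos': array([-1.23401111e+00,  4.23475039e-01,  1.63024328e+00, -3.48325144e-05,
        1.08859703e+00, -1.89769130e-02]), 'qvel': array([ 0.00014672, -0.00208864, -0.0009193 ,  0.00014544, -0.00076749,
        0.0006803 ]), 'joint_torque': array([ 5.17678727e-04, -5.44214630e+01, -2.73553115e+01,  6.43141335e-02,
        2.09951133e-02, -9.34626337e-05]), 'ee_pos': array([ 217.62833768, -585.5952471 ,  199.20569576]), 'orientation': array([-0.36471987,  2.02849283, -2.02703269]), 'ft_force': array([ 0.42210416, -1.6575806 ,  0.37356516]), 'moment': array([0.04668733, 0.0424136 , 0.04010688]), 'width': 87.89983467393593}
[[-0.937 -0.     0.348]
 [-0.348  0.001 -0.937]
 [ 0.    -1.    -0.001]]schema error: expected keys tx, ty, tz, rx, ry, rz, fingers
schema error: expected keys tx, ty, tz, rx, ry, rz, fingers
```

View pics/w1.png

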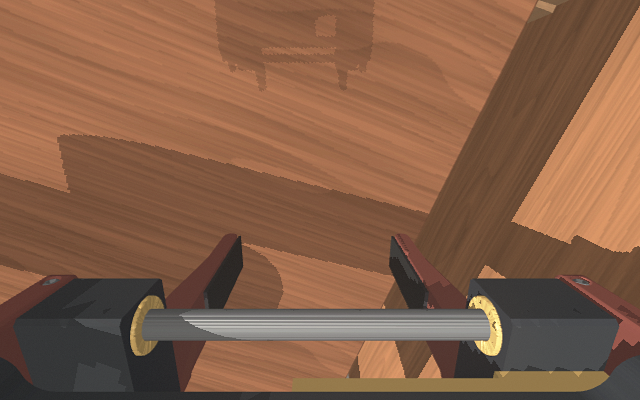

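```bash
python3 -m creep '[{"tx":26,"ty":62,"tz":0,"rx":0,"ry":0,"rz":0.15,"fingers":0},{"tx":52,"ty":123,"tz":0,"rx":0,"ry":0,"rz":0.3,"fingers":0},{"tx":78,"ty":185,"tz":0,"rx":0,"ry":0,"rz":0.47,"fingers":0},{"tx":130,"ty":308,"tz":0,"rx":0,"ry":0,"rz":0.78,"fingers":0},{"tx":183,"ty":432,"tz":0,"rx":0,"ry":0,"rz":1.1,"fingers":0},{"tx":261,"ty":617,"tz":0,"rx":0,"ry":0,"rz":1.555,"fingers":0},{"tx":261,"ty":617,"tz":0,"rx":0,"ry":0,"rz":1.555,"fingers":0},{"tx":261,"ty":617,"tz":0,"rx":0,"ry":0,"rz":1.555,"fingers":0},{"tx":261,"ty":617,"tz":0,"rx":0,"ry":0,"rz":1.555,"fingers":0},{"tx":261,"ty":617,"tz":0,"rx":0,"ry":0,"rz":1.555,"fingers":0}]'
```

```text
t: 1.55
ee_pos: [461.9, -8.2, 199.9]
orientation: [-1.351, 0.953, -0.954]
ft_force: [1.2, -2.4, -0.4]
width: 87.8
```

```bash
cat > s.py <<'E'
from h import *
import sys
o=ctrl.get_obs();R=cv2.Rodrigues(o["orientation"])[0]
print("t",round(o["t"],2),"pos",o["ee_pos"].round(1),"zaxis",R[:,2].round(3),"yaw",np.arctan2(R[1,2],R[0,2]).round(3),"w",o["width"].round(1),"f",o["ft_force"].round(2),"m",o["moment"].round(3),"q",o["qpos"].round(2),"tilt",R[:,1].round(3))
E
python3 s.py
```

```text
Traceback (most recent call last):
  File "s.py", line 4, in <module>
    print("t",round(o["t"],2),"pos",o["ee_pos"].round(1),"zaxis",R[:,2].round(3),"yaw",np.arctan2(R[1,2],R[0,2]).round(3),"w",o["width"].round(1),"f",o["ft_force"].round(2),"m",o["moment"].round(3),"q",o["qpos"].round(2),"tilt",R[:,1].round(3))
                                                                                                                              ^^^^^^^^^^^^^^^^
AttributeError: 'float' object has no attribute 'round'
```

```bash
sed -i 's/o\["width"\].round(1)/round(o["width"],1)/' s.py; python3 s.py
```

```text
t 1.55 pos [461.9  -8.2 199.9] zaxis [0.942 0.335 0.001] yaw 0.342 w 87.8 f [ 1.19 -2.37 -0.42] m [-0.037 -0.183 -0.021] q [-0.04  0.18  1.98 -0.    0.98 -0.39] tilt [ 0.001 -0.    -1.   ]
```

```bash
python3 -m creep '[{"tx":17,"ty":39.5,"tz":0,"rx":0,"ry":0,"rz":0,"fingers":0},{"tx":17,"ty":39.5,"tz":-30,"rx":0,"ry":0,"rz":0,"fingers":0},{"tx":17,"ty":39.5,"tz":-50,"rx":0,"ry":0,"rz":0,"fingers":0},{"tx":17,"ty":39.5,"tz":-50,"rx":0,"ry":0,"rz":0,"fingers":0}]';python3 s.py
python3 - <<'E'
from h import *
a=ctrl.get_image("wrist");cv2.imwrite("pics/w2.png",a["pixels"])
E
```

```text
t: 2.05
ee_pos: [477.1, 29.4, 148.5]
orientation: [-1.353, 0.957, -0.953]
ft_force: [-0.2, 0.4, 0.3]
width: 87.7
t 2.05 pos [477.1  29.4 148.5] zaxis [ 0.943  0.334 -0.003] yaw 0.34 w 87.7 f [-0.23  0.44  0.33] m [-0.04  -0.139 -0.012] q [ 0.04  0.28  1.99  0.    0.87 -0.3 ] tilt [-0.003 -0.    -1.   ]
```

View pics/w2.png

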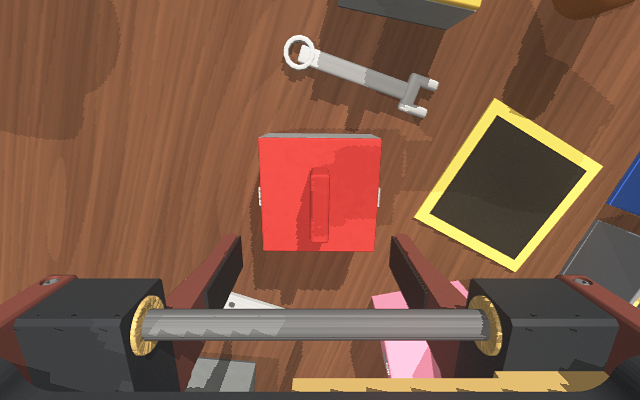

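Run:
```python
from h import *
a=ctrl.get_image("wrist")
for p in((479,31.3,.34),):
    for z in(65,101):
        print(z,proj(a,box(*p,*((55,55) if z==65 else (8,30)),z,z)).round(0)[::2].tolist())
```

```text
65 [[261.0, 250.0], [255.0, 136.0], [372.0, 250.0], [379.0, 137.0]]
101 [[307.0, 242.0], [307.0, 172.0], [326.0, 242.0], [327.0, 172.0]]
```

```bash
python3 -m creep '[{"tx":1,"ty":0,"tz":-40,"rx":0,"ry":0,"rz":0,"fingers":0},{"tx":1,"ty":0,"tz":-70,"rx":0,"ry":0,"rz":0,"fingers":100},{"tx":1,"ty":0,"tz":-71,"rx":0,"ry":0,"rz":0,"fingers":180},{"tx":1,"ty":0,"tz":-71,"rx":0,"ry":0,"rz":0,"fingers":255},{"tx":1,"ty":0,"tz":-71,"rx":0,"ry":0,"rz":0,"fingers":255},{"tx":1,"ty":0,"tz":-71,"rx":0,"ry":0,"rz":0,"fingers":255},{"tx":1,"ty":0,"tz":-71,"rx":0,"ry":0,"rz":0,"fingers":255}]';python3 s.py
```

```text
t: 3.02
ee_pos: [479.5, 29.3, 79.1]
orientation: [-1.351, 0.954, -0.956]
ft_force: [-0.2, 0.8, 0.2]
width: 31.1
t 3.02 pos [479.5  29.3  79.1] zaxis [0.943 0.334 0.001] yaw 0.34 w 31.1 f [-0.19  0.77  0.21] m [-0.082 -0.106 -0.024] q [ 0.04  0.41  2.02 -0.    0.71 -0.3 ] tilt [ 0.001  0.    -1.   ]
```

```bash
python3 -m creep '[{"tx":0,"ty":0,"tz":0,"rx":0,"ry":0,"rz":0,"fingers":255},{"tx":0,"ty":0,"tz":0,"rx":0,"ry":0,"rz":0,"fingers":255},{"tx":0,"ty":0,"tz":0,"rx":0,"ry":0,"rz":0,"fingers":255}]';python3 s.py
```

```text
t: 3.4
ee_pos: [479.2, 29.3, 78.5]
orientation: [-1.351, 0.955, -0.955]
ft_force: [0.5, 0.1, -0.4]
width: 2.1
t 3.4 pos [479.2  29.3  78.5] zaxis [ 0.943  0.333 -0.   ] yaw 0.34 w 2.1 f [ 0.48  0.06 -0.36] m [-0.004 -0.089 -0.051] q [ 0.04  0.41  2.03  0.    0.71 -0.3 ] tilt [-0. -0. -1.]
```

Run:
```python
from h import *
for n in("wrist","scene"):
    a=ctrl.get_image(n);p=a["pixels"]
    if n=="scene": p=cv2.resize(p[80:280,200:460],None,fx=3,fy=3)
    cv2.imwrite(f"pics/{n}3.png",p)
```

```text
(no output)
```

View pics/wrist3.png

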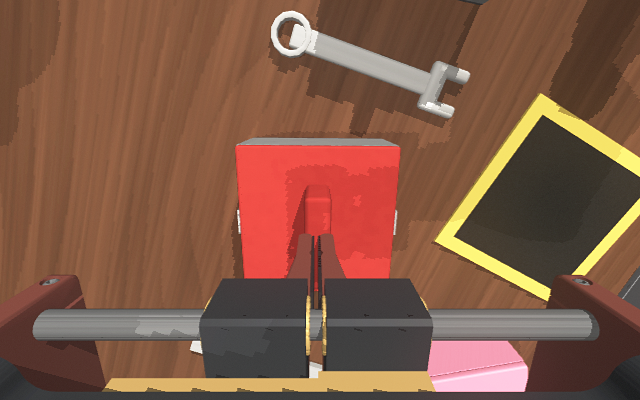

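View pics/scene3.png

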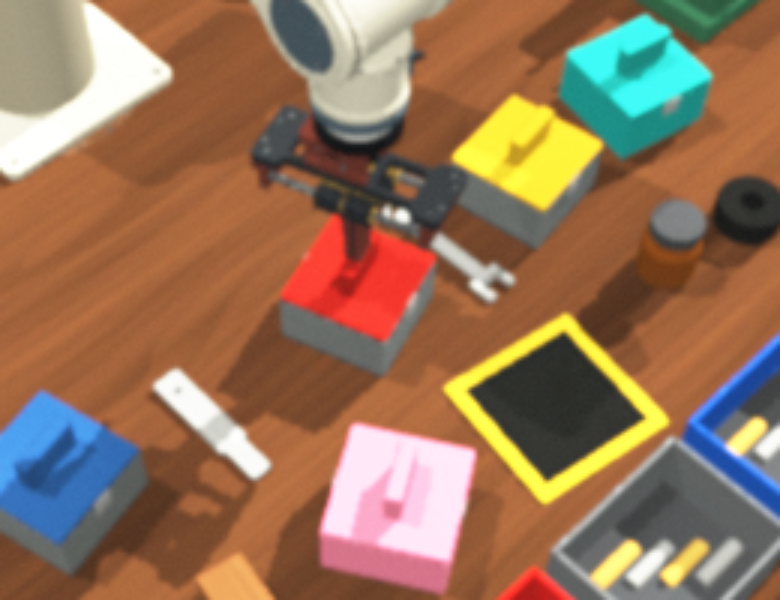

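Run:
```python
from h import *
o=ctrl.get_obs();R=cv2.Rodrigues(o["orientation"])[0];p=o["ee_pos"]
for n in("wrist","scene","top"):
    a=ctrl.get_image(n);
    print(n,proj(a,[p,p+8*R[:,1],p-11*R[:,1],p+20*R[:,0],p-20*R[:,0]]).round(0).tolist(),"grip",proj(a,box(479,31.3,.34,8,30,101,101)).round()[::2].tolist())
    q=a["pixels"]
    if n=="top":cv2.imwrite("pics/t4.png",cv2.resize(q[180:280,240:380],None,fx=5,fy=5))
    if n=="scene":cv2.imwrite("pics/s4.png",cv2.resize(q[140:220,270:370],None,fx=7,fy=7,interpolation=cv2.INTER_CUBIC))
print(R[:,0])
```

```text
wrist [[314.0, 233.0], [315.0, 229.0], [314.0, 240.0], [314.0, 260.0], [314.0, 205.0]] grip [[302.0, 289.0], [301.0, 196.0], [328.0, 289.0], [329.0, 196.0]]
scene [[318.0, 168.0], [318.0, 170.0], [318.0, 166.0], [315.0, 173.0], [322.0, 163.0]] grip [[312.0, 169.0], [321.0, 154.0], [317.0, 172.0], [326.0, 156.0]]
top [[308.0, 229.0], [308.0, 229.0], [308.0, 229.0], [314.0, 227.0], [301.0, 231.0]] grip [[317.0, 228.0], [298.0, 235.0], [315.0, 223.0], [296.0, 230.0]]
[ 3.33421702e-01 -9.42777792e-01 -5.61375939e-05]
```

View pics/s4.png

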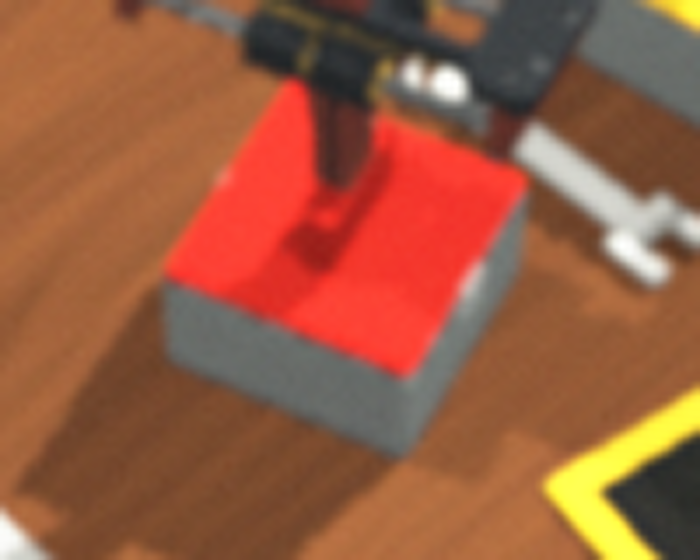

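View pics/t4.png

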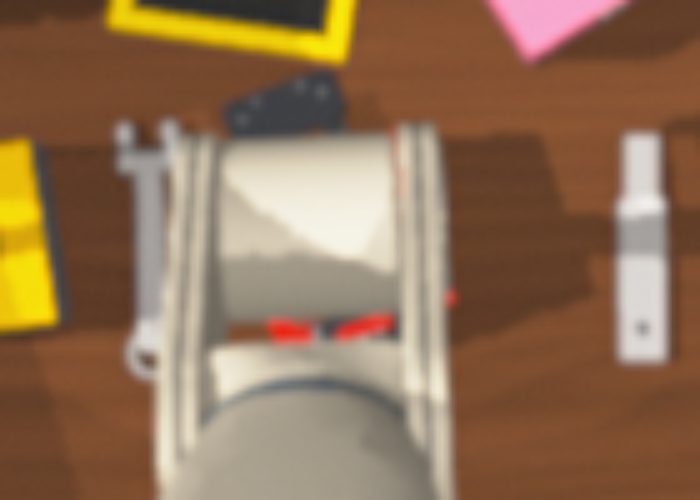

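```bash
python3 - <<'E'
from h import *
a=ctrl.get_image("wrist");cv2.imwrite("pics/w5.png",cv2.resize(a["pixels"][130:310,220:420],None,fx=3.3,fy=3.3,interpolation=cv2.INTER_CUBIC))
E
python3 s.py
```

```text
t 3.7 pos [479.1  29.3  78.5] zaxis [ 0.943  0.334 -0.   ] yaw 0.34 w 0.4 f [ 0.48  0.33 -0.7 ] m [-0.035 -0.087 -0.033] q [ 0.04  0.41  2.03 -0.    0.71 -0.3 ] tilt [-0. -0. -1.]
```

View pics/w5.png

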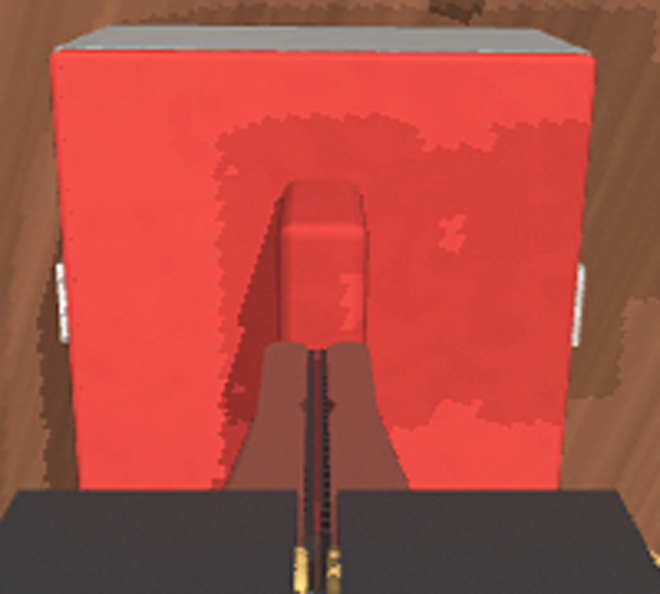

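```bash
python3 - <<'E'
from h import *
print(ctrl.tips_ahead,[x for x in dir(ctrl) if x[0]!='_'])
o=ctrl.get_obs();R=cv2.Rodrigues(o["orientation"])[0];p=o["ee_pos"]
a=ctrl.get_image("wrist")
print(proj(a,box(479,31.3,.34,55,55,65,65)).round()[::2].tolist())
print("cam",-cv2.Rodrigues(a["rvec"])[0].T@a["tvec"].ravel()-p)
for z in (-8,0,11,20,30,40,50): print(z,proj(a,[p+z*np.array([0,0,1])]).round().tolist(), proj(ctrl.get_image("scene"),[p+z*np.array([0,0,1])]).round().tolist())
E
python3 s.py
```

```text
8.0 ['Unreachable', 'close_job', 'get_image', 'get_obs', 'tips_ahead']
[[243.0, 291.0], [231.0, 145.0], [387.0, 291.0], [399.0, 145.0]]
cam [-25.44613965  74.19044499 185.70317693]
-8 [[314.0, 229.0]] [[318.0, 170.0]]
0 [[314.0, 233.0]] [[318.0, 168.0]]
11 [[314.0, 240.0]] [[318.0, 166.0]]
20 [[314.0, 246.0]] [[319.0, 164.0]]
30 [[314.0, 254.0]] [[319.0, 162.0]]
40 [[314.0, 262.0]] [[319.0, 159.0]]
50 [[314.0, 272.0]] [[319.0, 157.0]]
t 4.1 pos [479.2  29.3  78.6] zaxis [ 0.943  0.333 -0.   ] yaw 0.34 w 0.6 f [-0.57  0.42  0.62] m [-0.021 -0.072 -0.001] q [ 0.04  0.41  2.03  0.    0.71 -0.3 ] tilt [-0.  0. -1.]
```

Run:
```python
from h import *
o=ctrl.get_obs();R=cv2.Rodrigues(o["orientation"])[0];p=o["ee_pos"]
a=ctrl.get_image("wrist")
for z in(-8,0,10,20,30,40,50):
    print(z,[proj(a,[p+np.array([0,0,z])+R[:,2]*k+R[:,0]*s]).round().tolist()[0] for k in(-44,-57,44,57) for s in(-10,10)])
```

```text
-8 [[250.0, 215.0], [252.0, 242.0], [231.0, 215.0], [233.0, 242.0], [379.0, 215.0], [377.0, 242.0], [398.0, 215.0], [396.0, 242.0]]
0 [[248.0, 219.0], [250.0, 247.0], [228.0, 219.0], [230.0, 247.0], [381.0, 219.0], [379.0, 247.0], [401.0, 219.0], [399.0, 247.0]]
10 [[244.0, 225.0], [246.0, 254.0], [223.0, 225.0], [226.0, 254.0], [385.0, 225.0], [383.0, 254.0], [405.0, 225.0], [403.0, 254.0]]
20 [[240.0, 231.0], [243.0, 261.0], [218.0, 231.0], [221.0, 261.0], [388.0, 231.0], [386.0, 261.0], [410.0, 231.0], [407.0, 261.0]]
30 [[236.0, 238.0], [239.0, 269.0], [213.0, 237.0], [216.0, 269.0], [392.0, 238.0], [390.0, 269.0], [416.0, 238.0], [412.0, 269.0]]
40 [[231.0, 245.0], [234.0, 278.0], [207.0, 245.0], [211.0, 278.0], [397.0, 245.0], [394.0, 279.0], [422.0, 245.0], [418.0, 279.0]]
50 [[226.0, 254.0], [229.0, 289.0], [200.0, 254.0], [204.0, 289.0], [402.0, 254.0], [399.0, 289.0], [428.0, 254.0], [424.0, 289.0]]
```

Run:
```python
import cv2
a=cv2.imread("pics/w2.png");cv2.imwrite("pics/w2c.png",cv2.resize(a[220:340,160:470],None,fx=2.5,fy=2.5,interpolation=cv2.INTER_CUBIC))
```

```text
(no output)
```

View pics/w2c.png

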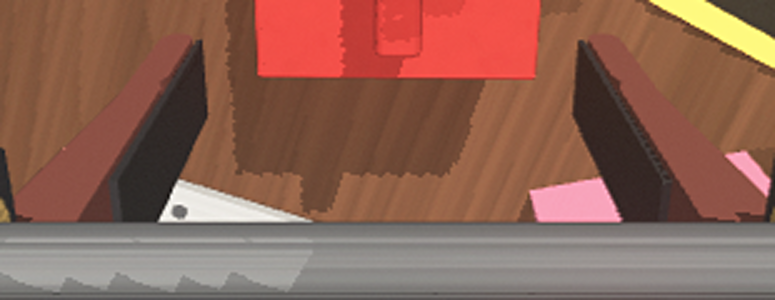

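```bash
python3 -m creep '[{"tx":0,"ty":1,"tz":15,"rx":0,"ry":0,"rz":0,"fingers":0},{"tx":0,"ty":1,"tz":15,"rx":0,"ry":0,"rz":0,"fingers":0},{"tx":0,"ty":1,"tz":15,"rx":0,"ry":0,"rz":0,"fingers":0},{"tx":0,"ty":1,"tz":15,"rx":0,"ry":0,"rz":0,"fingers":0},{"tx":0,"ty":1,"tz":0,"rx":0,"ry":0,"rz":0,"fingers":0},{"tx":0,"ty":1,"tz":-5,"rx":0,"ry":0,"rz":0,"fingers":0},{"tx":0,"ty":1,"tz":-10,"rx":0,"ry":0,"rz":0,"fingers":0},{"tx":0,"ty":1,"tz":-10,"rx":0,"ry":0,"rz":0,"fingers":0}]';python3 s.py
```

```text
t: 5.15
ee_pos: [478.8, 30.3, 68.0]
orientation: [-1.352, 0.956, -0.954]
ft_force: [-0.5, -0.1, 0.2]
width: 76.9
t 5.15 pos [478.8  30.3  68. ] zaxis [ 0.943  0.334 -0.001] yaw 0.34 w 76.9 f [-0.46 -0.1   0.21] m [-0.039 -0.125  0.021] q [ 0.04  0.43  2.03 -0.    0.69 -0.3 ] tilt [-0.001 -0.    -1.   ]
```

```bash
python3 -m creep '[{"tx":0,"ty":0,"tz":-7,"rx":0,"ry":0,"rz":0,"fingers":0},{"tx":0,"ty":0,"tz":-14,"rx":0,"ry":0,"rz":0,"fingers":0},{"tx":0,"ty":0,"tz":-19,"rx":0,"ry":0,"rz":0,"fingers":0},{"tx":0,"ty":0,"tz":-19,"rx":0,"ry":0,"rz":0,"fingers":0}]';python3 s.py;python3 - <<'E'
from h import *
a=ctrl.get_image("wrist");cv2.imwrite("pics/w6.png",a["pixels"])
E
```

```text
t: 5.65
ee_pos: [478.8, 30.3, 49.1]
orientation: [-1.352, 0.956, -0.955]
ft_force: [0.2, -0.3, 0.6]
width: 87.6
t 5.65 pos [478.8  30.3  49.1] zaxis [ 0.943  0.333 -0.001] yaw 0.34 w 87.6 f [ 0.19 -0.33  0.64] m [ 0.01  -0.09  -0.005] q [ 0.04  0.46  2.04  0.    0.64 -0.3 ] tilt [-0.001 -0.    -1.   ]
```

View pics/w6.png

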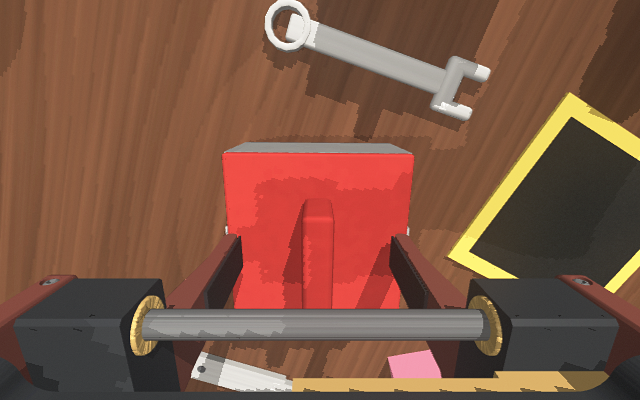

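```bash
python3 -m creep '[{"tx":0,"ty":0,"tz":0,"rx":0,"ry":0,"rz":0,"fingers":255},{"tx":0,"ty":0,"tz":0,"rx":0,"ry":0,"rz":0,"fingers":255},{"tx":0,"ty":0,"tz":0,"rx":0,"ry":0,"rz":0,"fingers":255},{"tx":0,"ty":0,"tz":0,"rx":0,"ry":0,"rz":0,"fingers":255},{"tx":0,"ty":0,"tz":0,"rx":0,"ry":0,"rz":0,"fingers":255},{"tx":0,"ty":0,"tz":0,"rx":0,"ry":0,"rz":0,"fingers":255},{"tx":0,"ty":0,"tz":0,"rx":0,"ry":0,"rz":0,"fingers":255},{"tx":0,"ty":0,"tz":0,"rx":0,"ry":0,"rz":0,"fingers":255}]';python3 s.py
```

```text
t: 6.7
ee_pos: [479.4, 30.3, 49.6]
orientation: [-1.351, 0.955, -0.955]
ft_force: [-1.0, 0.6, -1.3]
width: 15.8
t 6.7 pos [479.4  30.3  49.6] zaxis [0.943 0.333 0.   ] yaw 0.34 w 15.8 f [-0.99  0.61 -1.33] m [-0.011 -0.169 -0.118] q [ 0.04  0.46  2.04  0.    0.64 -0.3 ] tilt [ 0.  0. -1.]
```

```bash
python3 -m creep '[{"tx":0,"ty":0,"tz":10,"rx":0,"ry":0,"rz":0,"fingers":255},{"tx":0,"ty":0,"tz":30,"rx":0,"ry":0,"rz":0,"fingers":255},{"tx":0,"ty":0,"tz":55,"rx":0,"ry":0,"rz":0,"fingers":255},{"tx":0,"ty":0,"tz":80,"rx":0,"ry":0,"rz":0,"fingers":255},{"tx":0,"ty":0,"tz":100,"rx":0,"ry":0,"rz":0,"fingers":255},{"tx":0,"ty":0,"tz":110,"rx":0,"ry":0,"rz":0,"fingers":255},{"tx":0,"ty":0,"tz":110,"rx":0,"ry":0,"rz":0,"fingers":255},{"tx":0,"ty":0,"tz":110,"rx":0,"ry":0,"rz":0,"fingers":255}]';python3 s.py;python3 - <<'E'
from h import *
a=ctrl.get_image("wrist");cv2.imwrite("pics/w7.png",a["pixels"])
E
```

```text
t: 7.7
ee_pos: [478.4, 30.3, 158.8]
orientation: [-1.352, 0.956, -0.954]
ft_force: [0.3, -0.6, -6.7]
width: 15.8
t 7.7 pos [478.4  30.3 158.8] zaxis [ 0.943  0.333 -0.002] yaw 0.34 w 15.8 f [ 0.31 -0.63 -6.73] m [-0.092 -0.085 -0.047] q [ 0.04  0.27  1.98  0.    0.9  -0.3 ] tilt [-0.002 -0.    -1.   ]
```

View pics/w7.png

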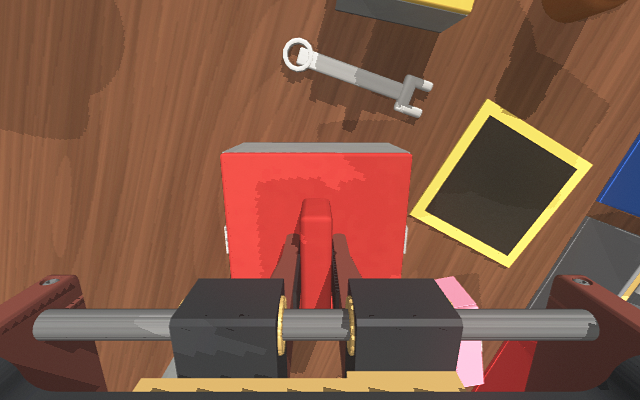

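```bash
python3 -m creep '[{"tx":28,"ty":10,"tz":0,"rx":0,"ry":0,"rz":0,"fingers":255},{"tx":-28,"ty":-10,"tz":0,"rx":0,"ry":0,"rz":0,"fingers":255},{"tx":28,"ty":10,"tz":0,"rx":0,"ry":0,"rz":0,"fingers":255},{"tx":-28,"ty":-10,"tz":0,"rx":0,"ry":0,"rz":0,"fingers":255},{"tx":28,"ty":10,"tz":0,"rx":0,"ry":0,"rz":0,"fingers":255},{"tx":-28,"ty":-10,"tz":0,"rx":0,"ry":0,"rz":0,"fingers":255},{"tx":0,"ty":0,"tz":0,"rx":0,"ry":0,"rz":0,"fingers":255}]';python3 -m creep '[{"tx":0,"ty":0,"tz":0,"rx":0,"ry":0,"rz":0,"fingers":255}]';python3 -m creep '[{"tx":0,"ty":0,"tz":0,"rx":0,"ry":0,"rz":0,"fingers":255}]';python3 -m creep '[{"tx":0,"ty":0,"tz":0,"rx":0,"ry":0,"rz":0,"fingers":255}]';python3 s.py
```

```text
t: 8.62
ee_pos: [466.5, 29.0, 154.1]
orientation: [-1.364, 0.971, -0.944]
ft_force: [1.6, 1.2, -6.9]
width: 15.4
t: 8.75
ee_pos: [480.3, 30.5, 158.8]
orientation: [-1.351, 0.955, -0.955]
ft_force: [-0.4, -0.9, -5.9]
width: 15.7
t: 8.88
ee_pos: [478.9, 30.3, 159.1]
orientation: [-1.352, 0.956, -0.954]
ft_force: [0.4, 1.1, -7.1]
width: 16.0
t: 9.0
ee_pos: [478.8, 30.2, 159.3]
orientation: [-1.352, 0.956, -0.955]
ft_force: [-0.6, 0.6, -7.1]
width: 15.7
t 9.0 pos [478.8  30.2 159.3] zaxis [ 0.943  0.333 -0.001] yaw 0.34 w 15.7 f [-0.57  0.55 -7.11] m [-0.05  -0.104 -0.049] q [ 0.04  0.27  1.98 -0.    0.9  -0.3 ] tilt [-0.001 -0.    -1.   ]
```

```bash
python3 -m creep '[{"tx":50,"ty":18,"tz":0,"rx":0,"ry":0,"rz":0,"fingers":255},{"tx":0,"ty":0,"tz":0,"rx":0,"ry":0,"rz":0,"fingers":255},{"tx":-50,"ty":-18,"tz":0,"rx":0,"ry":0,"rz":0,"fingers":255},{"tx":0,"ty":0,"tz":0,"rx":0,"ry":0,"rz":0,"fingers":255},{"tx":50,"ty":18,"tz":0,"rx":0,"ry":0,"rz":0,"fingers":255},{"tx":0,"ty":0,"tz":0,"rx":0,"ry":0,"rz":0,"fingers":255},{"tx":0,"ty":0,"tz":0,"rx":0,"ry":0,"rz":0,"fingers":255},{"tx":0,"ty":0,"tz":0,"rx":0.066,"ry":-0.189,"rz":0,"fingers":255},{"tx":0,"ty":0,"tz":0,"rx":0.066,"ry":-0.189,"rz":0,"fingers":255},{"tx":0,"ty":0,"tz":0,"rx":0.066,"ry":-0.189,"rz":0,"fingers":255}]'
cat > av.py <<'E'
from h import *
M=[];F=[]
for i in range(8):
    ctrl.get_image("top");o=ctrl.get_obs();M.append(o["moment"]);F.append(o["ft_force"])
R=cv2.Rodrigues(o["orientation"])[0]
print("t",round(o["t"],2),"m world",np.mean(M,0).round(3),"sd",np.std(M,0).round(3),"m tool",(R.T@np.mean(M,0)).round(3),"F",np.mean(F,0).round(2),"tilt",R[:,1].round(3),"w",round(o["width"],1))
E
python3 av.py
python3 -m creep '[{"tx":0,"ty":0,"tz":0,"rx":-0.033,"ry":0.095,"rz":0,"fingers":255},{"tx":0,"ty":0,"tz":0,"rx":-0.066,"ry":0.189,"rz":0,"fingers":255},{"tx":0,"ty":0,"tz":0,"rx":-0.066,"ry":0.189,"rz":0,"fingers":255},{"tx":0,"ty":0,"tz":0,"rx":-0.066,"ry":0.189,"rz":0,"fingers":255}]'
python3 av.py
python3 -m creep '[{"tx":0,"ty":0,"tz":0,"rx":-0.066,"ry":0.189,"rz":0,"fingers":255},{"tx":0,"ty":0,"tz":0,"rx":-0.066,"ry":0.189,"rz":0,"fingers":255},{"tx":0,"ty":0,"tz":0,"rx":-0.066,"ry":0.189,"rz":0,"fingers":255}]'
python3 av.py
python3 -m creep '[{"tx":0,"ty":0,"tz":0,"rx":0.033,"ry":-0.095,"rz":0,"fingers":255},{"tx":0,"ty":0,"tz":0,"rx":0.066,"ry":-0.189,"rz":0,"fingers":255},{"tx":0,"ty":0,"tz":0,"rx":0.066,"ry":-0.189,"rz":0,"fingers":255},{"tx":0,"ty":0,"tz":0,"rx":0.066,"ry":-0.189,"rz":0,"fingers":255}]'
python3 av.py
```

```text
t: 10.25
ee_pos: [479.6, 30.1, 160.2]
orientation: [-1.184, 0.837, -1.023]
ft_force: [-0.0, 0.5, -6.7]
width: 15.7
t 10.65 m world [-0.141  0.242  0.006] sd [0.03  0.046 0.025] m tool [-0.275 -0.016 -0.05 ] F [-0.04 -0.01 -6.64] tilt [ 0.187  0.066 -0.98 ] w 15.6
t: 11.15
ee_pos: [478.6, 30.4, 159.1]
orientation: [-1.35, 0.955, -0.955]
ft_force: [-0.8, -0.0, -5.7]
width: 15.4
t 11.55 m world [-0.005 -0.09  -0.002] sd [0.03  0.017 0.04 ] m tool [ 0.083  0.002 -0.035] F [-0.2  -0.11 -6.55] tilt [ 0.  0. -1.] w 15.7
t: 11.92
ee_pos: [479.2, 30.5, 159.1]
orientation: [-1.516, 1.072, -0.877]
ft_force: [0.7, 0.9, -6.3]
width: 16.0
t 12.32 m world [ 0.099 -0.462 -0.014] sd [0.026 0.026 0.031] m tool [ 0.469  0.025 -0.057] F [ 0.18 -0.02 -6.39] tilt [-0.187 -0.065 -0.98 ] w 15.6
t: 12.82
ee_pos: [479.7, 30.2, 159.9]
orientation: [-1.352, 0.956, -0.955]
ft_force: [1.2, 0.3, -6.4]
width: 16.1
t 13.22 m world [-0.012 -0.126  0.009] sd [0.018 0.03  0.028] m tool [ 0.115 -0.009 -0.054] F [ 0.2   0.19 -6.8 ] tilt [-0.001 -0.    -1.   ] w 15.6
```

```bash
python3 -m creep '[{"tx":0,"ty":0,"tz":-35,"rx":0,"ry":0,"rz":0,"fingers":255},{"tx":0,"ty":0,"tz":-70,"rx":0,"ry":0,"rz":0,"fingers":255},{"tx":0,"ty":0,"tz":-95,"rx":0,"ry":0,"rz":0,"fingers":255},{"tx":0,"ty":0,"tz":-105,"rx":0,"ry":0,"rz":0,"fingers":255},{"tx":0,"ty":0,"tz":-109,"rx":0,"ry":0,"rz":0,"fingers":255},{"tx":0,"ty":0,"tz":-109.5,"rx":0,"ry":0,"rz":0,"fingers":255},{"tx":0,"ty":0,"tz":-109.5,"rx":0,"ry":0,"rz":0,"fingers":255}]';python3 s.py
```

```text
t: 14.1
ee_pos: [478.6, 29.6, 52.6]
orientation: [-1.353, 0.955, -0.955]
ft_force: [-12.7, -6.3, 31.2]
width: 16.2
t 14.1 pos [478.6  29.6  52.6] zaxis [ 0.943  0.334 -0.002] yaw 0.341 w 16.2 f [-12.68  -6.32  31.18] m [-0.99   2.041 -0.099] q [ 0.04  0.46  2.04 -0.    0.65 -0.3 ] tilt [-0.001 -0.001 -1.   ]
```

```bash
python3 -m creep '[{"tx":0,"ty":0,"tz":1,"rx":0,"ry":0,"rz":0,"fingers":150},{"tx":0,"ty":0,"tz":1,"rx":0,"ry":0,"rz":0,"fingers":0},{"tx":0,"ty":0,"tz":1,"rx":0,"ry":0,"rz":0,"fingers":0},{"tx":0,"ty":0,"tz":1,"rx":0,"ry":0,"rz":0,"fingers":0},{"tx":0,"ty":0,"tz":30,"rx":0,"ry":0,"rz":0,"fingers":0},{"tx":0,"ty":0,"tz":80,"rx":0,"ry":0,"rz":0,"fingers":0},{"tx":1,"ty":60,"tz":100,"rx":0,"ry":0,"rz":-0.05,"fingers":0},{"tx":3,"ty":120,"tz":100,"rx":0,"ry":0,"rz":-0.1,"fingers":0},{"tx":4,"ty":180,"tz":100,"rx":0,"ry":0,"rz":-0.15,"fingers":0},{"tx":6,"ty":236,"tz":100,"rx":0,"ry":0,"rz":-0.19,"fingers":0}]';python3 -m creep '[{"tx":0,"ty":0,"tz":0,"rx":0,"ry":0,"rz":0,"fingers":0},{"tx":0,"ty":0,"tz":0,"rx":0,"ry":0,"rz":0,"fingers":0}]';python3 s.py
cat > wc.py <<'E'
import sys
from h import *
x,y,w=map(float,sys.argv[1:4])
a=ctrl.get_image("wrist");q=a["pixels"].copy()
for b in(box(x,y,w,55,55,65,65),box(x,y,w,8,30,101,101)):
    cv2.polylines(q,[cv2.convexHull(proj(a,b).astype(np.float32)).astype(int)],1,(0,255,0),1)
cv2.imwrite(sys.argv[4],q)
E
python3 wc.py 484.5 265 .152 pics/w8.png;python3 - <<'E'
from h import *
T=ctrl.get_image("top");cv2.imwrite("pics/t8.png",T["pixels"])
S=ctrl.get_image("scene");cv2.imwrite("pics/s8.png",S["pixels"])
E
```

```text
t: 15.35
ee_pos: [485.0, 268.4, 150.1]
orientation: [-1.276, 1.099, -1.099]
ft_force: [0.5, -0.4, 0.9]
width: 87.6
t: 15.6
ee_pos: [484.6, 265.9, 149.6]
orientation: [-1.278, 1.098, -1.097]
ft_force: [-0.5, -1.3, -0.5]
width: 87.6
t 15.6 pos [484.6 265.9 149.6] zaxis [ 0.989  0.151 -0.001] yaw 0.151 w 87.6 f [-0.46 -1.26 -0.47] m [-0.051 -0.079  0.042] q [ 0.48  0.38  1.83 -0.    0.93  0.33] tilt [-0.001 -0.001 -1.   ]
```

View pics/w8.png

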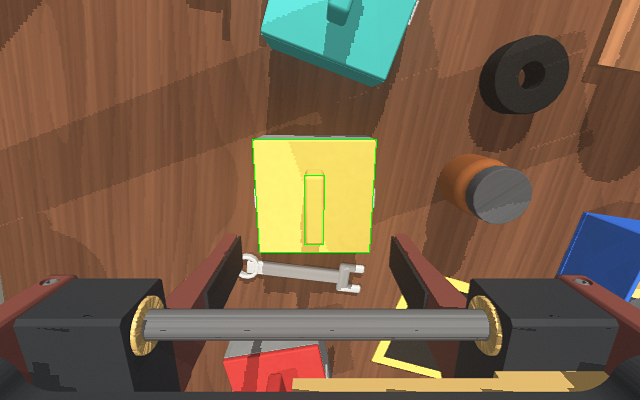

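View pics/s8.png

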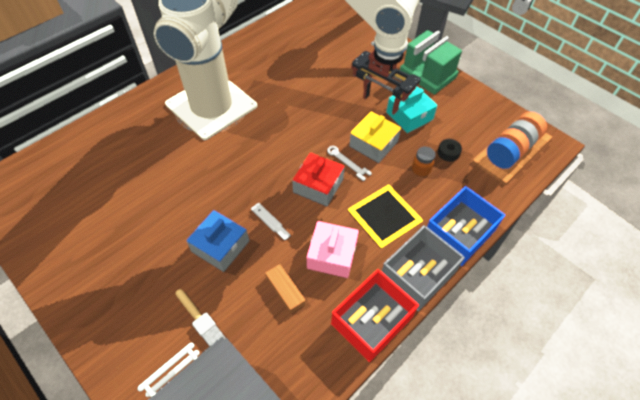

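```bash
python3 -m creep '[{"tx":0,"ty":0,"tz":-50,"rx":0,"ry":0,"rz":0,"fingers":0},{"tx":0,"ty":0,"tz":-85,"rx":0,"ry":0,"rz":0,"fingers":0},{"tx":0,"ty":0,"tz":-98,"rx":0,"ry":0,"rz":0,"fingers":0},{"tx":0,"ty":0,"tz":-100,"rx":0,"ry":0,"rz":0,"fingers":120},{"tx":0,"ty":0,"tz":-100,"rx":0,"ry":0,"rz":0,"fingers":255},{"tx":0,"ty":0,"tz":-100,"rx":0,"ry":0,"rz":0,"fingers":255},{"tx":0,"ty":0,"tz":-100,"rx":0,"ry":0,"rz":0,"fingers":255},{"tx":0,"ty":0,"tz":-100,"rx":0,"ry":0,"rz":0,"fingers":255},{"tx":0,"ty":0,"tz":-100,"rx":0,"ry":0,"rz":0,"fingers":255},{"tx":0,"ty":0,"tz":-100,"rx":0,"ry":0,"rz":0,"fingers":255}]';python3 -m creep '[{"tx":0,"ty":0,"tz":0,"rx":0,"ry":0,"rz":0,"fingers":255},{"tx":0,"ty":0,"tz":0,"rx":0,"ry":0,"rz":0,"fingers":255}]';python3 s.py
```

```text
t: 17.0
ee_pos: [485.2, 266.3, 50.1]
orientation: [-1.276, 1.098, -1.098]
ft_force: [-0.4, -0.4, 0.3]
width: 20.9
t: 17.25
ee_pos: [484.3, 266.0, 49.9]
orientation: [-1.278, 1.099, -1.098]
ft_force: [-5.0, -0.3, 3.3]
width: 15.7
t 17.25 pos [484.3 266.   49.9] zaxis [ 0.989  0.149 -0.002] yaw 0.15 w 15.7 f [-5.01 -0.3   3.34] m [-0.106  0.596 -0.023] q [0.48 0.54 1.88 0.   0.73 0.33] tilt [-0.002 -0.001 -1.   ]
```

Gripped; lift, shake, then tilt test (axis = tool x ≈ (0.15, -0.989)).

```bash
python3 -m creep '[{"tx":0,"ty":0,"tz":10,"rx":0,"ry":0,"rz":0,"fingers":255},{"tx":0,"ty":0,"tz":30,"rx":0,"ry":0,"rz":0,"fingers":255},{"tx":0,"ty":0,"tz":55,"rx":0,"ry":0,"rz":0,"fingers":255},{"tx":0,"ty":0,"tz":80,"rx":0,"ry":0,"rz":0,"fingers":255},{"tx":0,"ty":0,"tz":100,"rx":0,"ry":0,"rz":0,"fingers":255},{"tx":0,"ty":0,"tz":110,"rx":0,"ry":0,"rz":0,"fingers":255},{"tx":0,"ty":0,"tz":110,"rx":0,"ry":0,"rz":0,"fingers":255},{"tx":0,"ty":0,"tz":110,"rx":0,"ry":0,"rz":0,"fingers":255}]';python3 av.py
python3 -m creep '[{"tx":54,"ty":8,"tz":0,"rx":0,"ry":0,"rz":0,"fingers":255},{"tx":0,"ty":0,"tz":0,"rx":0,"ry":0,"rz":0,"fingers":255},{"tx":-54,"ty":-8,"tz":0,"rx":0,"ry":0,"rz":0,"fingers":255},{"tx":0,"ty":0,"tz":0,"rx":0,"ry":0,"rz":0,"fingers":255},{"tx":54,"ty":8,"tz":0,"rx":0,"ry":0,"rz":0,"fingers":255},{"tx":0,"ty":0,"tz":0,"rx":0,"ry":0,"rz":0,"fingers":255},{"tx":0,"ty":0,"tz":0,"rx":0,"ry":0,"rz":0,"fingers":255},{"tx":0,"ty":0,"tz":0,"rx":0.03,"ry":-0.198,"rz":0,"fingers":255},{"tx":0,"ty":0,"tz":0,"rx":0.03,"ry":-0.198,"rz":0,"fingers":255},{"tx":0,"ty":0,"tz":0,"rx":0.03,"ry":-0.198,"rz":0,"fingers":255}]'
python3 av.py
python3 -m creep '[{"tx":0,"ty":0,"tz":0,"rx":-0.015,"ry":0.099,"rz":0,"fingers":255},{"tx":0,"ty":0,"tz":0,"rx":-0.03,"ry":0.198,"rz":0,"fingers":255},{"tx":0,"ty":0,"tz":0,"rx":-0.03,"ry":0.198,"rz":0,"fingers":255},{"tx":0,"ty":0,"tz":0,"rx":-0.03,"ry":0.198,"rz":0,"fingers":255}]'
python3 av.py
python3 -m creep '[{"tx":0,"ty":0,"tz":0,"rx":-0.03,"ry":0.198,"rz":0,"fingers":255},{"tx":0,"ty":0,"tz":0,"rx":-0.03,"ry":0.198,"rz":0,"fingers":255},{"tx":0,"ty":0,"tz":0,"rx":-0.03,"ry":0.198,"rz":0,"fingers":255}]'
python3 av.py
python3 -m creep '[{"tx":0,"ty":0,"tz":0,"rx":0.015,"ry":-0.099,"rz":0,"fingers":255},{"tx":0,"ty":0,"tz":0,"rx":0.03,"ry":-0.198,"rz":0,"fingers":255},{"tx":0,"ty":0,"tz":0,"rx":0.03,"ry":-0.198,"rz":0,"fingers":255},{"tx":0,"ty":0,"tz":0,"rx":0.03,"ry":-0.198,"rz":0,"fingers":255}]'
python3 av.py
```

```text
t: 18.25
ee_pos: [484.6, 266.0, 159.2]
orientation: [-1.278, 1.099, -1.098]
ft_force: [-0.8, -0.1, -7.1]
width: 15.8
t 18.65 m world [-0.037 -0.103  0.009] sd [0.023 0.024 0.019] m tool [ 0.096 -0.009 -0.052] F [-0.16 -0.08 -6.76] tilt [-0. -0. -1.] w 15.8
t: 19.9
ee_pos: [485.7, 266.7, 160.8]
orientation: [-1.119, 0.963, -1.176]
ft_force: [0.6, 0.0, -5.1]
width: 15.7
t 20.3 m world [-0.124  0.164  0.016] sd [0.037 0.02  0.034] m tool [-0.181 -0.035 -0.093] F [ 0.12  0.09 -6.47] tilt [ 0.196  0.03  -0.98 ] w 15.5
t: 20.8
ee_pos: [484.8, 265.9, 159.6]
orientation: [-1.276, 1.097, -1.099]
ft_force: [0.0, 0.3, -6.6]
width: 15.5
t 21.2 m world [-0.066 -0.159  0.   ] sd [0.03  0.029 0.029] m tool [ 0.147 -0.    -0.089] F [-0.14 -0.06 -6.63] tilt [ 0.  0. -1.] w 15.8
t: 21.58
ee_pos: [485.7, 266.2, 159.5]
orientation: [-1.43, 1.23, -1.009]
ft_force: [1.0, -0.5, -6.7]
width: 15.6
t 21.98 m world [-0.057 -0.372  0.002] sd [0.032 0.044 0.017] m tool [ 0.359  0.02  -0.11 ] F [-0.13  0.07 -6.55] tilt [-0.196 -0.03  -0.98 ] w 15.9
t: 22.48
ee_pos: [485.5, 266.5, 160.4]
orientation: [-1.277, 1.099, -1.097]
ft_force: [0.2, 0.0, -6.9]
width: 15.7
t 22.88 m world [-0.13  -0.048  0.002] sd [0.025 0.032 0.021] m tool [ 0.028 -0.002 -0.136] F [-0.08 -0.25 -6.76] tilt [-0. -0. -1.] w 15.4
```

```bash
python3 -m creep '[{"tx":0,"ty":0,"tz":-35,"rx":0,"ry":0,"rz":0,"fingers":255},{"tx":0,"ty":0,"tz":-70,"rx":0,"ry":0,"rz":0,"fingers":255},{"tx":0,"ty":0,"tz":-95,"rx":0,"ry":0,"rz":0,"fingers":255},{"tx":0,"ty":0,"tz":-105,"rx":0,"ry":0,"rz":0,"fingers":255},{"tx":0,"ty":0,"tz":-108,"rx":0,"ry":0,"rz":0,"fingers":255},{"tx":0,"ty":0,"tz":-108,"rx":0,"ry":0,"rz":0,"fingers":255}]';python3 s.py;python3 -m creep '[{"tx":0,"ty":0,"tz":0,"rx":0,"ry":0,"rz":0,"fingers":150},{"tx":0,"ty":0,"tz":0,"rx":0,"ry":0,"rz":0,"fingers":0},{"tx":0,"ty":0,"tz":0,"rx":0,"ry":0,"rz":0,"fingers":0},{"tx":0,"ty":0,"tz":0,"rx":0,"ry":0,"rz":0,"fingers":0},{"tx":0,"ty":0,"tz":30,"rx":0,"ry":0,"rz":0,"fingers":0},{"tx":0,"ty":0,"tz":80,"rx":0,"ry":0,"rz":0,"fingers":0},{"tx":0,"ty":-20,"tz":110,"rx":0,"ry":0,"rz":0,"fingers":0},{"tx":-2,"ty":-80,"tz":110,"rx":0,"ry":0,"rz":0,"fingers":0}]';python3 s.py
```

```text
t: 23.62
ee_pos: [485.4, 266.2, 53.4]
orientation: [-1.276, 1.098, -1.098]
ft_force: [-3.5, -4.0, 5.2]
width: 15.7
t 23.62 pos [485.4 266.2  53.4] zaxis [0.989 0.149 0.   ] yaw 0.15 w 15.7 f [-3.45 -3.95  5.17] m [-0.803  0.777 -0.031] q [ 0.48  0.53  1.87 -0.    0.74  0.33] tilt [ 0.  0. -1.]
t: 24.62
ee_pos: [485.7, 187.8, 164.9]
orientation: [-1.271, 1.092, -1.097]
ft_force: [-0.6, -0.7, 0.4]
width: 87.5
t 24.62 pos [485.7 187.8 164.9] zaxis [0.988 0.153 0.007] yaw 0.153 w 87.5 f [-0.56 -0.73  0.4 ] m [-0.065 -0.034 -0.042] q [0.35 0.31 1.89 0.   0.93 0.19] tilt [ 0.006  0.003 -1.   ]
```

```bash
python3 -m creep '[{"tx":-5,"ty":-61,"tz":0,"rx":0,"ry":0,"rz":0.01,"fingers":0},{"tx":-10,"ty":-122,"tz":0,"rx":0,"ry":0,"rz":0.02,"fingers":0},{"tx":-15,"ty":-183,"tz":0,"rx":0,"ry":0,"rz":0.03,"fingers":0},{"tx":-20,"ty":-244,"tz":0,"rx":0,"ry":0,"rz":0.04,"fingers":0},{"tx":-25,"ty":-305,"tz":0,"rx":0,"ry":0,"rz":0.05,"fingers":0},{"tx":-30,"ty":-366,"tz":0,"rx":0,"ry":0,"rz":0.06,"fingers":0},{"tx":-35,"ty":-427,"tz":0,"rx":0,"ry":0,"rz":0.07,"fingers":0},{"tx":-40,"ty":-488,"tz":0,"rx":0,"ry":0,"rz":0.075,"fingers":0},{"tx":-40,"ty":-490,"tz":-10,"rx":0,"ry":0,"rz":0.075,"fingers":0},{"tx":-40,"ty":-490,"tz":-10,"rx":0,"ry":0,"rz":0.075,"fingers":0}]';python3 s.py;python3 wc.py 443.5 -304.3 .225 pics/w9.png
python3 - <<'E'
from h import *
T=ctrl.get_image("top");cv2.imwrite("pics/t9.png",T["pixels"])
E
```

```text
t: 25.88
ee_pos: [442.3, -303.0, 151.0]
orientation: [-1.307, 1.045, -1.04]
ft_force: [-0.0, 0.9, 0.4]
width: 87.5
t 25.88 pos [ 442.3 -303.   151. ] zaxis [ 0.975  0.222 -0.001] yaw 0.224 w 87.5 f [-0.03  0.94  0.36] m [-0.005 -0.086 -0.013] q [-0.62  0.36  1.86  0.    0.92 -0.85] tilt [-0.002  0.002 -1.   ]
```

View pics/w9.png

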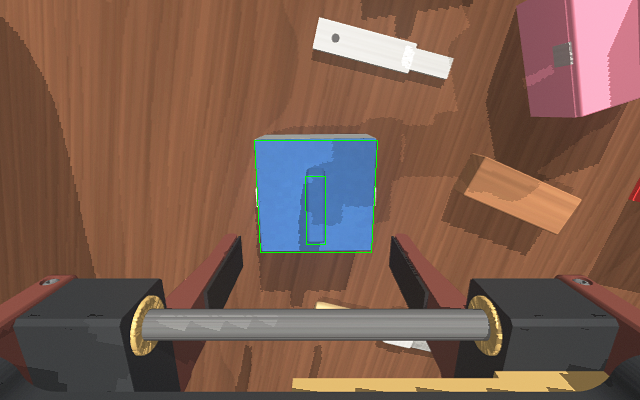

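View pics/t9.png

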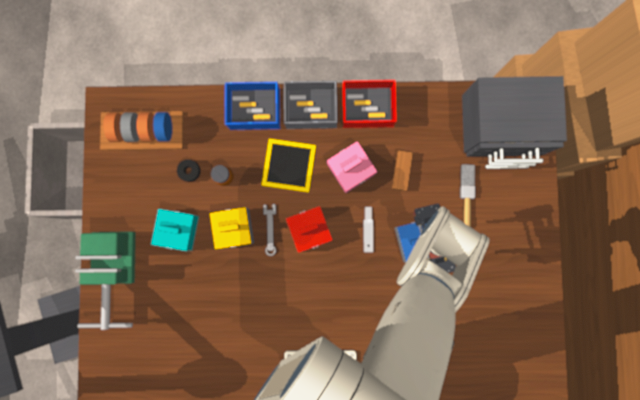

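```bash
python3 -m creep '[{"tx":0,"ty":-1,"tz":-50,"rx":0,"ry":0,"rz":0,"fingers":0},{"tx":0,"ty":-1,"tz":-85,"rx":0,"ry":0,"rz":0,"fingers":0},{"tx":0,"ty":-1,"tz":-98,"rx":0,"ry":0,"rz":0,"fingers":0},{"tx":0,"ty":-1,"tz":-101,"rx":0,"ry":0,"rz":0,"fingers":120},{"tx":0,"ty":-1,"tz":-101,"rx":0,"ry":0,"rz":0,"fingers":255},{"tx":0,"ty":-1,"tz":-101,"rx":0,"ry":0,"rz":0,"fingers":255},{"tx":0,"ty":-1,"tz":-101,"rx":0,"ry":0,"rz":0,"fingers":255},{"tx":0,"ty":-1,"tz":-101,"rx":0,"ry":0,"rz":0,"fingers":255},{"tx":0,"ty":-1,"tz":-101,"rx":0,"ry":0,"rz":0,"fingers":255},{"tx":0,"ty":-1,"tz":-101,"rx":0,"ry":0,"rz":0,"fingers":255}]';python3 -m creep '[{"tx":0,"ty":0,"tz":0,"rx":0,"ry":0,"rz":0,"fingers":255},{"tx":0,"ty":0,"tz":0,"rx":0,"ry":0,"rz":0,"fingers":255}]';python3 s.py; sed -i 's/(307,229),(320,175)/(309,229),(320,175)/' m.py; python3 m.py | grep -v blue
```

```text
t: 27.22
ee_pos: [443.2, -304.8, 51.1]
orientation: [-1.307, 1.042, -1.042]
ft_force: [0.7, 1.0, -0.4]
width: 21.1
t: 27.48
ee_pos: [442.9, -304.6, 51.0]
orientation: [-1.307, 1.042, -1.042]
ft_force: [-1.9, -0.4, 1.0]
width: 15.6
t 27.48 pos [ 442.9 -304.6   51. ] zaxis [ 0.975  0.223 -0.   ] yaw 0.225 w 15.6 f [-1.88 -0.43  1.05] m [-0.019  0.125 -0.091] q [-0.62  0.52  1.91 -0.    0.71 -0.85] tilt [-0.001  0.    -1.   ]
red both [4.79563e+02 2.77190e+01 3.29000e-01 8.05500e+00] 115.7 1418 1285
red top [4.78994e+02 2.69000e+01 3.21000e-01 6.13900e+00] 63.0 1418 1285
red scene [4.80303e+02 2.75740e+01 3.37000e-01 4.66000e+00] 42.9 1418 1285
red both [4.79354e+02 2.74760e+01 3.37000e-01 5.44500e+00] 111.2 1418 1285
red top [4.79031e+02 2.74030e+01 3.43000e-01 1.78860e+01] 63.0 1418 1285
red scene [4.78298e+02 3.05040e+01 3.51000e-01 1.24670e+01] 71.5 1418 1285
yellow both [4.85951e+02 2.66003e+02 1.31000e-01 4.71300e+00] 280.6 1180 975
yellow top [ 4.86268e+02  2.65594e+02  1.51000e-01 -5.59000e-01] 167.7 1180 975
yellow scene [4.86235e+02 2.64740e+02 1.39000e-01 3.82000e+00] 98.5 1180 975
yellow both [4.87351e+02 2.63655e+02 1.44000e-01 1.56000e-01] 265.3 1180 975
yellow top [4.86479e+02 2.65411e+02 1.70000e-01 1.36960e+01] 195.0 1180 975
yellow scene [4.87061e+02 2.64162e+02 1.50000e-01 1.90200e+00] 94.1 1180 975
pad ((285.9319152832031, 143.6525115966797), (68.43266296386719, 88.78011322021484), 7.35237979888916) [751.43631016  98.83563964   3.        ]
```

Red moved only ~4 mm, yellow ~2 mm. Blue is gripped; test it the same way (axis ≈ (0.223, −0.975)).

```bash
python3 -m creep '[{"tx":0,"ty":0,"tz":10,"rx":0,"ry":0,"rz":0,"fingers":255},{"tx":0,"ty":0,"tz":30,"rx":0,"ry":0,"rz":0,"fingers":255},{"tx":0,"ty":0,"tz":55,"rx":0,"ry":0,"rz":0,"fingers":255},{"tx":0,"ty":0,"tz":80,"rx":0,"ry":0,"rz":0,"fingers":255},{"tx":0,"ty":0,"tz":100,"rx":0,"ry":0,"rz":0,"fingers":255},{"tx":0,"ty":0,"tz":110,"rx":0,"ry":0,"rz":0,"fingers":255},{"tx":0,"ty":0,"tz":110,"rx":0,"ry":0,"rz":0,"fingers":255},{"tx":0,"ty":0,"tz":110,"rx":0,"ry":0,"rz":0,"fingers":255}]';python3 av.py
python3 -m creep '[{"tx":53,"ty":12,"tz":0,"rx":0,"ry":0,"rz":0,"fingers":255},{"tx":0,"ty":0,"tz":0,"rx":0,"ry":0,"rz":0,"fingers":255},{"tx":-53,"ty":-12,"tz":0,"rx":0,"ry":0,"rz":0,"fingers":255},{"tx":0,"ty":0,"tz":0,"rx":0,"ry":0,"rz":0,"fingers":255},{"tx":53,"ty":12,"tz":0,"rx":0,"ry":0,"rz":0,"fingers":255},{"tx":0,"ty":0,"tz":0,"rx":0,"ry":0,"rz":0,"fingers":255},{"tx":0,"ty":0,"tz":0,"rx":0,"ry":0,"rz":0,"fingers":255},{"tx":0,"ty":0,"tz":0,"rx":0.045,"ry":-0.195,"rz":0,"fingers":255},{"tx":0,"ty":0,"tz":0,"rx":0.045,"ry":-0.195,"rz":0,"fingers":255},{"tx":0,"ty":0,"tz":0,"rx":0.045,"ry":-0.195,"rz":0,"fingers":255}]'
python3 av.py
python3 -m creep '[{"tx":0,"ty":0,"tz":0,"rx":-0.022,"ry":0.097,"rz":0,"fingers":255},{"tx":0,"ty":0,"tz":0,"rx":-0.045,"ry":0.195,"rz":0,"fingers":255},{"tx":0,"ty":0,"tz":0,"rx":-0.045,"ry":0.195,"rz":0,"fingers":255},{"tx":0,"ty":0,"tz":0,"rx":-0.045,"ry":0.195,"rz":0,"fingers":255}]'
python3 av.py
python3 -m creep '[{"tx":0,"ty":0,"tz":0,"rx":-0.045,"ry":0.195,"rz":0,"fingers":255},{"tx":0,"ty":0,"tz":0,"rx":-0.045,"ry":0.195,"rz":0,"fingers":255},{"tx":0,"ty":0,"tz":0,"rx":-0.045,"ry":0.195,"rz":0,"fingers":255}]'
python3 av.py
python3 -m creep '[{"tx":0,"ty":0,"tz":0,"rx":0.022,"ry":-0.097,"rz":0,"fingers":255},{"tx":0,"ty":0,"tz":0,"rx":0.045,"ry":-0.195,"rz":0,"fingers":255},{"tx":0,"ty":0,"tz":0,"rx":0.045,"ry":-0.195,"rz":0,"fingers":255},{"tx":0,"ty":0,"tz":0,"rx":0.045,"ry":-0.195,"rz":0,"fingers":255}]'
python3 av.py
```

```text
t: 28.58
ee_pos: [442.6, -304.2, 160.2]
orientation: [-1.307, 1.043, -1.04]
ft_force: [-0.5, -0.8, -7.2]
width: 15.6
t 28.98 m world [-0.037 -0.096  0.022] sd [0.031 0.031 0.016] m tool [ 0.086 -0.022 -0.057] F [ 0.06 -0.21 -6.52] tilt [-0.  0. -1.] w 15.4
t: 30.22
ee_pos: [443.0, -305.2, 161.3]
orientation: [-1.146, 0.915, -1.116]
ft_force: [0.5, -0.3, -6.3]
width: 15.4
t 30.62 m world [-0.15   0.285  0.017] sd [0.029 0.038 0.018] m tool [-0.311 -0.033 -0.077] F [ 0.38  0.21 -6.73] tilt [ 0.193  0.045 -0.98 ] w 15.9
t: 31.12
ee_pos: [443.0, -304.2, 160.7]
orientation: [-1.306, 1.041, -1.041]
ft_force: [-0.8, -0.3, -6.3]
width: 16.0
t 31.52 m world [-0.051 -0.075  0.004] sd [0.023 0.045 0.028] m tool [ 0.062 -0.004 -0.066] F [-0.08 -0.07 -6.7 ] tilt [ 0.  0. -1.] w 16.0
t: 31.9
ee_pos: [443.4, -304.2, 160.6]
orientation: [-1.466, 1.168, -0.956]
ft_force: [0.3, -0.5, -6.6]
width: 15.9
t 32.3 m world [ 0.031 -0.449  0.007] sd [0.02  0.021 0.019] m tool [ 0.444  0.007 -0.07 ] F [ 0.23  0.12 -6.67] tilt [-0.193 -0.045 -0.98 ] w 15.9
t: 32.8
ee_pos: [443.3, -305.0, 161.3]
orientation: [-1.308, 1.043, -1.042]
ft_force: [1.0, 0.0, -7.0]
width: 15.9
t 33.2 m world [-0.043 -0.088 -0.005] sd [0.037 0.029 0.021] m tool [ 0.076  0.005 -0.061] F [ 0.06 -0.02 -6.48] tilt [-0.  0. -1.] w 15.9
```

```bash
python3 -m creep '[{"tx":0,"ty":0,"tz":-35,"rx":0,"ry":0,"rz":0,"fingers":255},{"tx":0,"ty":0,"tz":-70,"rx":0,"ry":0,"rz":0,"fingers":255},{"tx":0,"ty":0,"tz":-95,"rx":0,"ry":0,"rz":0,"fingers":255},{"tx":0,"ty":0,"tz":-105,"rx":0,"ry":0,"rz":0,"fingers":255},{"tx":0,"ty":0,"tz":-108,"rx":0,"ry":0,"rz":0,"fingers":255},{"tx":0,"ty":0,"tz":-108,"rx":0,"ry":0,"rz":0,"fingers":255}]';python3 s.py;python3 -m creep '[{"tx":0,"ty":0,"tz":0,"rx":0,"ry":0,"rz":0,"fingers":150},{"tx":0,"ty":0,"tz":0,"rx":0,"ry":0,"rz":0,"fingers":0},{"tx":0,"ty":0,"tz":0,"rx":0,"ry":0,"rz":0,"fingers":0},{"tx":0,"ty":0,"tz":0,"rx":0,"ry":0,"rz":0,"fingers":0},{"tx":0,"ty":0,"tz":30,"rx":0,"ry":0,"rz":0,"fingers":0},{"tx":0,"ty":0,"tz":80,"rx":0,"ry":0,"rz":0,"fingers":0},{"tx":0,"ty":20,"tz":110,"rx":0,"ry":0,"rz":0,"fingers":0},{"tx":5,"ty":80,"tz":110,"rx":0,"ry":0,"rz":0,"fingers":0}]';python3 s.py
```

```text
t: 33.95
ee_pos: [442.5, -305.3, 55.8]
orientation: [-1.309, 1.042, -1.041]
ft_force: [-12.5, 2.2, 21.8]
width: 15.9
t 33.95 pos [ 442.5 -305.3   55.8] zaxis [ 0.975  0.224 -0.002] yaw 0.226 w 15.9 f [-12.54   2.21  21.77] m [0.22  2.055 0.035] q [-0.63  0.51  1.91 -0.    0.72 -0.85] tilt [-0.001 -0.001 -1.   ]
t: 34.95
ee_pos: [450.4, -226.5, 165.7]
orientation: [-1.305, 1.039, -1.05]
ft_force: [0.0, 0.7, -0.7]
width: 87.4
t 34.95 pos [ 450.4 -226.5  165.7] zaxis [0.976 0.22  0.005] yaw 0.222 w 87.4 f [ 0.02  0.7  -0.69] m [ 0.015 -0.12  -0.018] q [-0.49  0.29  1.93 -0.    0.92 -0.71] tilt [ 0.006 -0.003 -1.   ]
```

```bash
python3 -m creep '[{"tx":5,"ty":61,"tz":0,"rx":0,"ry":0,"rz":-0.01,"fingers":0},{"tx":10,"ty":122,"tz":0,"rx":0,"ry":0,"rz":-0.02,"fingers":0},{"tx":15,"ty":183,"tz":0,"rx":0,"ry":0,"rz":-0.03,"fingers":0},{"tx":20,"ty":244,"tz":0,"rx":0,"ry":0,"rz":-0.04,"fingers":0},{"tx":25,"ty":305,"tz":0,"rx":0,"ry":0,"rz":-0.05,"fingers":0},{"tx":30,"ty":366,"tz":0,"rx":0,"ry":0,"rz":-0.06,"fingers":0},{"tx":35,"ty":427,"tz":0,"rx":0,"ry":0,"rz":-0.07,"fingers":0},{"tx":38,"ty":488,"tz":0,"rx":0,"ry":0,"rz":-0.075,"fingers":0},{"tx":38,"ty":490,"tz":-10,"rx":0,"ry":0,"rz":-0.075,"fingers":0},{"tx":38,"ty":490,"tz":-10,"rx":0,"ry":0,"rz":-0.075,"fingers":0}]';python3 s.py;python3 wc.py 486.3 265 .148 pics/w10.png
python3 m.py | grep -e blue -e red
python3 - <<'E'
from h import *
T=ctrl.get_image("top");cv2.imwrite("pics/t10.png",T["pixels"])
E
```

```text
t: 36.2
ee_pos: [485.0, 264.7, 151.8]
orientation: [-1.28, 1.098, -1.097]
ft_force: [-1.3, -0.5, 0.3]
width: 87.8
t 36.2 pos [485.  264.7 151.8] zaxis [ 0.989  0.151 -0.003] yaw 0.151 w 87.8 f [-1.28 -0.49  0.29] m [-0.121 -0.153 -0.009] q [ 0.48  0.38  1.83 -0.    0.94  0.33] tilt [-0.002 -0.002 -1.   ]
red both [4.79532e+02 2.73130e+01 3.34000e-01 6.10100e+00] 106.1 1406 1268
red top [4.78824e+02 2.69170e+01 3.28000e-01 1.40610e+01] 57.5 1406 1268
red scene [4.80685e+02 2.75410e+01 3.45000e-01 4.81000e+00] 44.7 1406 1268
red both [4.79899e+02 2.75330e+01 3.42000e-01 6.02400e+00] 108.3 1406 1268
red top [4.79129e+02 2.69530e+01 3.45000e-01 1.77040e+01] 55.7 1406 1268
red scene [4.79302e+02 2.96980e+01 3.56000e-01 1.18230e+01] 80.8 1406 1268
blue both [ 4.42503e+02 -3.03643e+02  2.27000e-01  7.13800e+00] 272.2 1270 1525
blue top [ 4.42832e+02 -3.01843e+02  2.37000e-01  1.03280e+01] 118.3 1270 1525
blue scene [ 4.43982e+02 -3.03138e+02  2.25000e-01  8.60000e-02] 88.6 1270 1525
blue both [ 4.43950e+02 -3.03046e+02  2.26000e-01  4.65000e-01] 204.7 1270 1525
blue top [ 4.41869e+02 -3.03019e+02  2.45000e-01  1.47980e+01] 127.1 1270 1525
blue scene [ 4.44670e+02 -3.04266e+02  2.35000e-01  1.03000e-01] 82.9 1270 1525
```

View pics/w10.png

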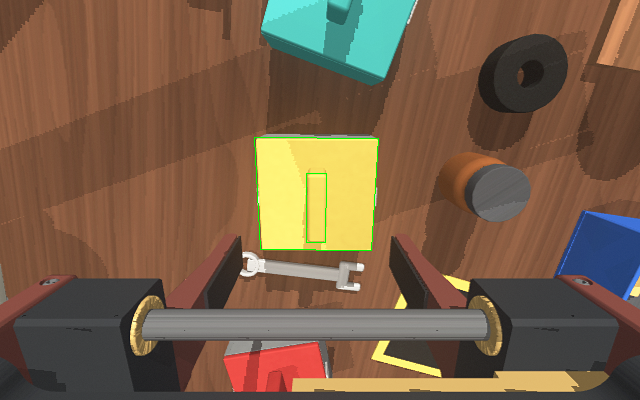

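View pics/t10.png

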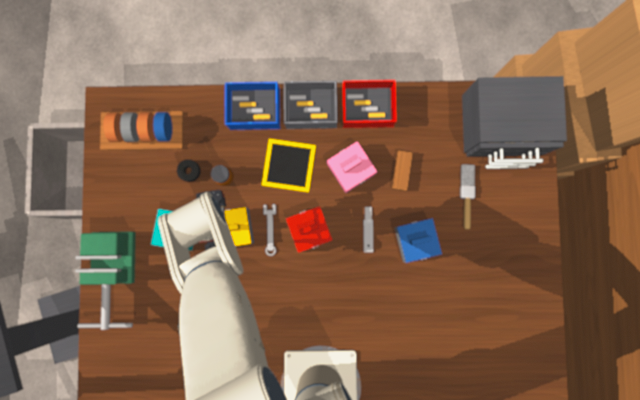

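```bash
python3 -m creep '[{"tx":1,"ty":0,"tz":-50,"rx":0,"ry":0,"rz":0,"fingers":0},{"tx":1,"ty":0,"tz":-85,"rx":0,"ry":0,"rz":0,"fingers":0},{"tx":1,"ty":0,"tz":-98,"rx":0,"ry":0,"rz":0,"fingers":0},{"tx":1,"ty":0,"tz":-102,"rx":0,"ry":0,"rz":0,"fingers":120},{"tx":1,"ty":0,"tz":-102,"rx":0,"ry":0,"rz":0,"fingers":255},{"tx":1,"ty":0,"tz":-102,"rx":0,"ry":0,"rz":0,"fingers":255},{"tx":1,"ty":0,"tz":-102,"rx":0,"ry":0,"rz":0,"fingers":255},{"tx":1,"ty":0,"tz":-102,"rx":0,"ry":0,"rz":0,"fingers":255},{"tx":1,"ty":0,"tz":-102,"rx":0,"ry":0,"rz":0,"fingers":255},{"tx":1,"ty":0,"tz":-102,"rx":0,"ry":0,"rz":0,"fingers":255}]';python3 -m creep '[{"tx":0,"ty":0,"tz":0,"rx":0,"ry":0,"rz":0,"fingers":255},{"tx":0,"ty":0,"tz":0,"rx":0,"ry":0,"rz":0,"fingers":255}]';python3 s.py
python3 -m creep '[{"tx":0,"ty":0,"tz":10,"rx":0,"ry":0,"rz":0,"fingers":255},{"tx":0,"ty":0,"tz":30,"rx":0,"ry":0,"rz":0,"fingers":255},{"tx":0,"ty":0,"tz":60,"rx":0,"ry":0,"rz":0,"fingers":255},{"tx":0,"ty":0,"tz":100,"rx":0,"ry":0,"rz":0,"fingers":255},{"tx":0,"ty":0,"tz":130,"rx":0,"ry":0,"rz":0,"fingers":255},{"tx":0,"ty":0,"tz":150,"rx":0,"ry":0,"rz":0,"fingers":255},{"tx":0,"ty":0,"tz":150,"rx":0,"ry":0,"rz":0,"fingers":255}]';python3 s.py
```

```text
t: 37.65
ee_pos: [487.2, 265.3, 51.1]
orientation: [-1.276, 1.098, -1.098]
ft_force: [0.1, 0.2, 0.6]
width: 21.4
t: 37.9
ee_pos: [486.6, 265.1, 50.9]
orientation: [-1.278, 1.099, -1.098]
ft_force: [-3.7, 0.2, 2.2]
width: 16.0
t 37.9 pos [486.6 265.1  50.9] zaxis [ 0.989  0.15  -0.001] yaw 0.15 w 16.0 f [-3.67  0.19  2.17] m [-0.08   0.332 -0.007] q [0.48 0.54 1.87 0.   0.73 0.33] tilt [-0.001 -0.001 -1.   ]
t: 38.78
ee_pos: [488.0, 265.6, 202.5]
orientation: [-1.273, 1.096, -1.099]
ft_force: [0.8, 0.5, -5.8]
width: 16.2
t 38.77 pos [488.  265.6 202.5] zaxis [0.989 0.149 0.003] yaw 0.15 w 16.2 f [ 0.8   0.52 -5.84] m [-0.174 -0.069  0.01 ] q [ 0.48  0.32  1.78 -0.    1.04  0.33] tilt [ 0.003  0.001 -1.   ]
```

```bash
python3 -m creep '[{"tx":12,"ty":-11,"tz":0,"rx":0,"ry":0,"rz":0,"fingers":255},{"tx":36,"ty":-32,"tz":0,"rx":0,"ry":0,"rz":0,"fingers":255},{"tx":64,"ty":-56,"tz":0,"rx":0,"ry":0,"rz":0,"fingers":255},{"tx":94,"ty":-83,"tz":0,"rx":0,"ry":0,"rz":0,"fingers":255},{"tx":124,"ty":-109,"tz":0,"rx":0,"ry":0,"rz":0,"fingers":255},{"tx":152,"ty":-134,"tz":0,"rx":0,"ry":0,"rz":0,"fingers":255},{"tx":176,"ty":-155,"tz":0,"rx":0,"ry":0,"rz":0,"fingers":255},{"tx":190,"ty":-168,"tz":0,"rx":0,"ry":0,"rz":0,"fingers":255},{"tx":196,"ty":-173,"tz":0,"rx":0,"ry":0,"rz":0,"fingers":255},{"tx":196,"ty":-173,"tz":0,"rx":0,"ry":0,"rz":0,"fingers":255}]';python3 -m creep '[{"tx":0,"ty":0,"tz":0,"rx":0,"ry":0,"rz":0,"fingers":255},{"tx":0,"ty":0,"tz":0,"rx":0,"ry":0,"rz":0,"fingers":255},{"tx":0,"ty":0,"tz":0,"rx":0,"ry":0,"rz":0,"fingers":255},{"tx":0,"ty":0,"tz":0,"rx":0,"ry":0,"rz":0,"fingers":255},{"tx":0,"ty":0,"tz":0,"rx":0,"ry":0,"rz":0,"fingers":255},{"tx":0,"ty":0,"tz":0,"rx":0,"ry":0,"rz":0,"fingers":255},{"tx":0,"ty":0,"tz":0,"rx":0,"ry":0,"rz":0,"fingers":255},{"tx":0,"ty":0,"tz":0,"rx":0,"ry":0,"rz":0,"fingers":255}]';python3 s.py;python3 av.py;python3 wc.py 683 92 .15 pics/w11.png
python3 - <<'E'
from h import *
T=ctrl.get_image("scene");q=T["pixels"].copy()
for b in(box(683,92,.15,55,55,0,65,150),):
    cv2.polylines(q,[cv2.convexHull(proj(T,b).astype(np.float32)).astype(int)],1,(0,255,0),1)
cv2.imwrite("pics/s11.png",q)
E
```

```text
t: 40.02
ee_pos: [682.8, 92.3, 200.4]
orientation: [-1.277, 1.099, -1.097]
ft_force: [-1.0, 0.7, -6.1]
width: 15.8
t: 41.02
ee_pos: [683.2, 92.3, 201.1]
orientation: [-1.276, 1.098, -1.098]
ft_force: [0.3, 0.3, -6.4]
width: 16.0
t 41.02 pos [683.2  92.3 201.1] zaxis [ 0.989  0.149 -0.   ] yaw 0.15 w 16.0 f [ 0.25  0.3  -6.44] m [ 0.03   0.039 -0.077] q [ 0.12  0.52  1.47  0.    1.15 -0.03] tilt [-0.  0. -1.]
t 41.42 m world [-0.003  0.007 -0.02 ] sd [0.055 0.034 0.023] m tool [-0.007  0.02  -0.002] F [-0.43 -0.04 -6.48] tilt [-0.  0. -1.] w 15.8
```

View pics/w11.png

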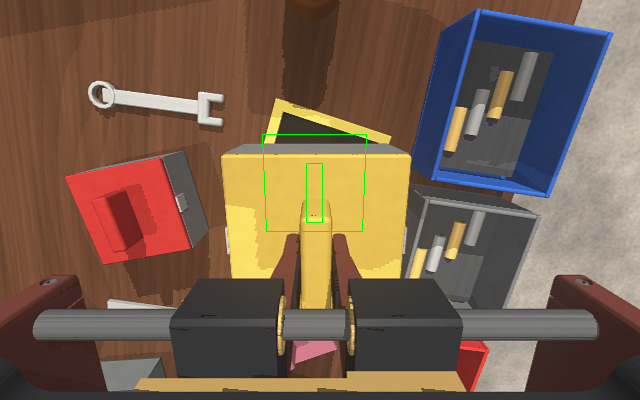

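View pics/s11.png

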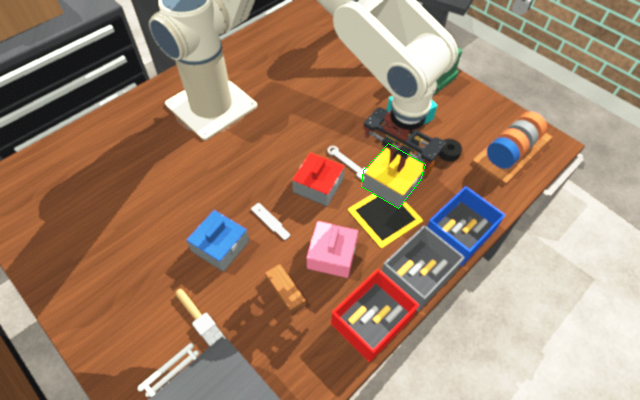

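Run:
```python
from h import *
o=ctrl.get_obs();print(o["t"],o["qvel"].round(4),o["width"],o["ee_pos"])
print(ctrl.close_job())
```

```text
41.525 [-0.0002  0.0011  0.0001 -0.0006  0.0003 -0.0003] 15.962390139444771 [683.21290179  92.2873305  201.05832079]
the job is handed in; nothing more can be done
None
```

I shook the red, yellow and blue cases in that order. The yellow case is the one that rattles, and I handed the job in at 41.5 s of the 72 s while holding it over the pad.

- **Which case rattles:** tilting each case 0.2 rad both ways swung the wrist moment by 0.74 N m for red, 0.76 for blue and only 0.54 for yellow. Levelled after each tilt, yellow's moment shifted by 0.12 N m, against 0.03 for red and 0.01 for blue. I went by these moments and did not record knocks during the shakes.
- **Quiet cases:** red and blue are back standing, about 4 mm and 2 mm from where they began, within the 30 mm allowed. The bystanders look unmoved in the overhead picture. Red and blue touched down with about 31 N and 22 N at the wrist when I set them back.
- **Final hold:** the yellow case is upright over (683, 92) mm, the measured middle of the pad, with its underside about 150 mm up. The scene picture agrees with this. The joints were at rest and the finger opening was 16 mm, the thickness of the grip.
- **Disagreement found:** the fingertips sit about 25 mm behind the reported TCP, not 8 mm ahead as stated. My first grasp on red closed on air above the grip because of this. I measured the offset in the wrist picture and used it for all later grasps.
- **Not measured:** I have no direct speed reading for the cases. The commanded shaking speed was about 0.43 m/s, against the 0.2 m/s needed.

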